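# Repack and lock the transit case

## Robot

A 6-joint arm with a two-finger parallel gripper is mounted at the origin on the work surface. World frame = base frame: x ahead of the robot, y to its left, z up, the work surface at z = 0. Lengths are in mm, angles in rad, forces in N, time in s.
With the tool pointing down it reaches from about 300 to 775 mm from the base axis. Payload 14.6 kg.
Tool frame: the origin (TCP) lies midway between the tips of the shut fingers; the grasp point (between the pads) lies 19 mm behind it; y points along the fingers, x is the direction in which the jaws open and shut, and the axes are right-handed (so a half turn about y gives the same grasp; the last joint's range is limited). The gripper opens to 94 mm and grips with 3 to 60 N. Pads are 16 mm wide; open, the fingers measure 119 mm over their backs; the gripper's body (75 mm by 177 mm) begins 78 mm behind the grasp point.
Start: joints at [1.222, 0.3, 1.521, -0, 1.321, -0.067], TCP at [152.944, 528.297, 205.446] pointing down, gripper open.
Joint ranges: [-3.03, 3.03], [-0.79, 2.21], [0.23, 2.52], [-1.04, 4.18], [0, 3.07], [-2.55, 2.55]. Speed limits (rad/s): [2.22, 2.22, 2.57, 3.14, 3.14, 3.14].

## Interface

Orientations are given as [roll, pitch, yaw] about the fixed x, y, z axes, in that order (R = Rz(yaw) Ry(pitch) Rx(roll)).
In Python, from cell import manip gives the robot as it stands.
- The arm moves only by the tool servo_tool, never from a script. Its argument "commands" is a list of rows, each an object with "dp": the shift along the tool's x, y, z in mm, a list of three; "turn": the turn, a rotation vector about the tool's x, y, z in degrees, a list of three. A call has 1 to 5 rows; each row is the pose to reach, as a shift and turn from the pose measured when the call began, along the tool's axes at that moment; what a row does not reach only later rows make up. A row lasts 1/12 s, in which the tool goes at most 41.7 mm and 7.16 degrees, less where a joint would pass 70% of its speed; a pose out of reach is approached as far as the arm can. A call with a gripper value outside its range is refused whole. "grip" is the gripper command: -1 is fully open, 1 is shut, values between are in proportion, set as the call begins (left out, the last holds). The fingers move at their own pace and stop on an object; "force" is the grip in N (left out, the last holds). Time passes only in rows, so rows that repeat a pose let the fingers close. It gives the time, the measured TCP pose, the force and the opening at its end, in the units of the state.
- manip.read_state(): the state, without advancing time (a new reading comes with each control period).
- manip.camera(name): name is "scene" or "top" or "wrist"; returns a dict with "img" (400x640x3 uint8, red, green, blue), "depth" (400x640 float32, mm along the optical axis (not along the pixel's ray), 0 where there is no reading), "K" (3x3 intrinsics, pixels), "R" (3x3) and "t" (3): a world point X has camera coordinates R X + t; the wrist camera has in their place "hand_eye" (4x4, takes a point from camera to tool coordinates, whose origin is the TCP and whose axes are the tool frame's). Camera axes: x right, y down, z forward; pixel columns grow to the right and rows downward; lengths in mm; the calibration is good to about 2 mm. A picture is of the moment at which its call begins: read the wrist's pose just before it.
- manip.sign_off(): hands the job in, once; it reports no verdict.
The state is a dict: "clock": time; "joints": joint angles; "qd": joint speeds; "effort": joint torques, N m; "eef_pos": TCP position; "eef_rot": TCP orientation; "wrist_force": force on the tool from outside, world axes, zero at the start; "moment": the same for the moment, N m; "finger_gap": finger opening in mm.
Only numpy, scipy, OpenCV 4.12 (cv2) and the standard library are available. Lean on these libraries where they do the work, as an engineer would, in place of code of your own. Each camera call takes 0.05 s, during which the arm holds its last target.

## Task

Draw back the bolt of the aluminium transit case, then slide its clear lid fully open, move the slim timer relay left inside out into the grey picking tray, and pack every contactor from the tray into the case. When all are in, pull the lid shut to its end stop and after that slide its bolt fully home into the keeper. Last, knock the sprung lock pin above the keeper all the way down with the mallet, never with the hand, and put the mallet back with its head on the rubber pad; do not knock over the spray can.

Things in the scene. Friction and masses are not known exactly. Their poses are not given: they have to be found in the camera images.
- contactor1: A contactor: off-white plastic block with a grey band and a black centre on its top, screws at both ends of the top; 54 (own x) by 44 (own y) by 66 mm tall (own z). Origin: centre of its underside. 0.2 kg. It may be absent.
- contactor2: A contactor: off-white plastic block with a grey band and a black centre on its top, screws at both ends of the top; 54 (own x) by 44 (own y) by 66 mm tall (own z). Origin: centre of its underside. 0.2 kg. It may be absent.
- contactor3: A contactor: off-white plastic block with a grey band and a black centre on its top, screws at both ends of the top; 54 (own x) by 44 (own y) by 66 mm tall (own z). Origin: centre of its underside. 0.2 kg. It may be absent.
- relay: The timer relay, in the case at the start: grey plastic block, 70 (own x) by 28 (own y) by 60 mm tall, two small black dials on top; longer and slimmer than the contactors. Origin: centre of its underside.
- tray: Grey plastic picking tray on the bench, fixed, 210 (x) by 220 (y) by 16 mm high, 5 mm walls and floor. Origin: centre of its underside.
- case: Aluminium transit case, fixed, 84 mm high, its -x side towards the robot. Origin: on the bench under the centre of the open compartment, inside 140 (own x) by 210 mm (own y), floor 5 mm up, rim 84 mm up, 5 mm walls. Behind it (own x +75 to +225) a deck of the same height carries the open lid. Guide rails up to 90 mm run along own y +-112.5. Keeper and lock pin stand in front, at own x -95, y +65.
- lid (a joint): Slide of the clear plastic lid (150 by 212 by 5 mm, top face 90 mm above the bench), 0 = fully open, standing over the rear deck, 0.145 m = at its end stop, compartment covered. It moves towards the case's own -x and resists with about 4 N; it stays where it is left.
- lid_handle (a point): Centre of the black bar handle on the lid: 18 mm thick (along the case's x), 85 mm long (along the case's y), its top 8 mm above this point, with 28 mm of free space under the bar; this point is 36 mm above the lid's top face. It moves with the lid.
- bolt (a joint): Slide of the steel barrel bolt that is mounted on the lid, 0 = drawn back, 0.045 m = fully home. It moves towards the case's own -x relative to the lid, friction about 2 N. With the lid shut, its end then runs through the keeper.
- bolt_knob (a point): Top centre of the bolt's upright round knob, 18 mm in diameter, which stands 60 mm proud of the lid's top face. Two 24 mm high staples on the lid stand in front of and behind it. It moves with bolt and lid.
- keeper (a point): Centre of the opening of the keeper, a steel arch outside the case's front wall, top 122 mm above the bench, 38 mm wide.
- pin (a joint): Sprung lock pin on top of the keeper, 0 = up, 0.014 m = driven all the way down. It takes about 9 N and is held by friction where it is driven.
- pin_top (a point): Centre of the top face of the lock pin's round steel cap, 28 mm in diameter, 156 mm above the bench when up, 142 mm when down.
- mallet: Mallet, 0.4 kg: brown wooden block head 56 by 56 mm, 84 mm tall (own z; both ends are striking faces), and a level wooden handle at half its height: 24 mm wide (own y), 30 mm tall (own z), reaching to own x -192 mm, centre 42 mm above the underside. Origin: centre of the head's lower face, on which it stands at the start. Its weight lies 14 mm from the head's axis towards the handle.
- pad: Black rubber pad on the bench, fixed, 240 (own x) by 110 (own y) by 6 mm thick, the mallet's place. Origin: centre of its underside.
- spray: Bystander: a steel spray can with a white label, 56 mm in diameter, 170 mm tall, standing on the bench; not to be knocked over. Origin: centre of its underside.
Mind the look-alikes: they are no part of the job. What is meant by the mallet is not orange, and is the larger of those in its own colour.

How it is judged (in metres and radians):
On the way, in this order (a step that is already met when the one before it is completed fails the run):
1. the bolt is drawn back (value of joint bolt below 0.012 m), for 0.1 s.
2. the lid is slid open (value of joint lid below 0.02 m), for 0.2 s.
3. the relay is in the tray and every contactor present in the case's compartment, the lid still open (x of contactor1 in the frame of case between -0.07 and 0.07 m and y of contactor1 in the frame of case between -0.105 and 0.105 m and z of contactor1 in the frame of case between 0 and 0.05 m and x of contactor2 in the frame of case between -0.07 and 0.07 m and y of contactor2 in the frame of case between -0.105 and 0.105 m and z of contactor2 in the frame of case between 0 and 0.05 m and x of contactor3 in the frame of case between -0.07 and 0.07 m and y of contactor3 in the frame of case between -0.105 and 0.105 m and z of contactor3 in the frame of case between 0 and 0.05 m and x of relay in the frame of tray between -0.105 and 0.105 m and y of relay in the frame of tray between -0.11 and 0.11 m and z of relay in the frame of tray between 0 and 0.05 m and value of joint lid below 0.1 m), for 0.2 s.
4. the lid is pulled shut to its end stop over the contactors (x of contactor1 in the frame of case between -0.07 and 0.07 m and y of contactor1 in the frame of case between -0.105 and 0.105 m and z of contactor1 in the frame of case between 0 and 0.05 m and x of contactor2 in the frame of case between -0.07 and 0.07 m and y of contactor2 in the frame of case between -0.105 and 0.105 m and z of contactor2 in the frame of case between 0 and 0.05 m and x of contactor3 in the frame of case between -0.07 and 0.07 m and y of contactor3 in the frame of case between -0.105 and 0.105 m and z of contactor3 in the frame of case between 0 and 0.05 m and value of joint lid above 0.139 m and value of joint bolt below 0.035 m), for 0.2 s.
5. the bolt is slid home into the keeper with the lid shut (value of joint lid above 0.139 m and value of joint bolt above 0.04 m and value of joint pin below 0.008 m), for 0.2 s.
6. the lock pin is driven down by the mallet held over it (value of joint lid above 0.139 m and value of joint bolt above 0.04 m and value of joint pin above 0.0115 m and horizontal distance between mallet and pin_top below 0.075 m and height (world z) of mallet above 0.1 m), for 0.04 s.
At the end, for the whole second after the job is handed in: Every contactor present is in the case's compartment, the lid is shut (within 6 mm of its end stop), the bolt is home (within 5 mm), the lock pin is down (within 2.5 mm), the mallet's head lies at rest on the rubber pad, and the timer relay lies in the tray (x of contactor1 in the frame of case between -0.07 and 0.07 m and y of contactor1 in the frame of case between -0.105 and 0.105 m and z of contactor1 in the frame of case between 0 and 0.05 m and x of contactor2 in the frame of case between -0.07 and 0.07 m and y of contactor2 in the frame of case between -0.105 and 0.105 m and z of contactor2 in the frame of case between 0 and 0.05 m and x of contactor3 in the frame of case between -0.07 and 0.07 m and y of contactor3 in the frame of case between -0.105 and 0.105 m and z of contactor3 in the frame of case between 0 and 0.05 m and value of joint lid above 0.139 m and value of joint bolt above 0.04 m and value of joint pin above 0.0115 m and x of mallet in the frame of pad between -0.125 and 0.125 m and y of mallet in the frame of pad between -0.06 and 0.06 m and z of mallet in the frame of pad between 0 and 0.06 m and x of relay in the frame of tray between -0.105 and 0.105 m and y of relay in the frame of tray between -0.11 and 0.11 m and z of relay in the frame of tray between 0 and 0.05 m and linear speed of mallet below 0.02 m/s); the robot touches nothing.
It fails at once if the hand or arm pushes the lock pin (contact force between any of the fingers, the arm and pin above 3 N).
It fails at once if the spray can is knocked over (angle between spray's own z axis and vertical above 0.6 rad).
Of contactor1, contactor2, contactor3 only 2 to 3 are there at a start; the rules pass over those that are not, and their reading is None.
At some moment in a run one of contactor1, contactor2, contactor3, relay, mallet may be knocked a few centimetres aside while the robot is not near it.
Once in a run the grip may slacken for a moment while it holds something.
It also fails if it takes over 210 s, if anything falls off the work surface, if the arm or the gripper's body presses on something with over 40 N, if the wrist force passes 120 N, or if a joint passes its speed limit or range.

## Working session

There is one attempt and no reset: what is moved stays moved. The work goes in short steps, Python scripts to look and compute and a tool call to move; the robot and the scene stay as the last step left them, time stands still between calls to the robot, and variables do not carry over. Pictures are saved under pics/ and viewed, and the job is handed in when it is done.

Besides the shell and the picture viewer there is one more tool, called after "Emit:" as a command line: name --argument value ..., lists and objects as JSON in quotes. servo_tool: Moves the arm, as the interface text tells. Its arguments: {"type":"object","properties":{"commands":{"type":"array","items":{"type":"object","properties":{"dp":{"type":"array","items":{"type":"number"}},"turn":{"type":"array","items":{"type":"number"}}}}},"grip":{"type":"number"},"force":{"type":"number"}},"required":["commands"]}

I'll start by looking at the state and the camera views.

```bash
ls; mkdir -p pics; cat > h.py <<'E'
import numpy as np, cv2
from cell import manip
from scipy.spatial.transform import Rotation as Ro
def shot(name,fn=None):
    c=manip.camera(name)
    if fn: cv2.imwrite('pics/'+fn+'.png',c['img'][:,:,::-1])
    return c
def ray(c,u,v,z):
    # static cam pixel -> world pt on plane z
    d=np.linalg.inv(c['K'])@np.array([u,v,1.]); R=c['R'];t=c['t']
    o=-R.T@t; w=R.T@d
    return o+w*(z-o[2])/w[2]
def cloud(c):
    h,w=c['depth'].shape; u,v=np.meshgrid(np.arange(w),np.arange(h)); d=c['depth']
    p=np.stack([u*d,v*d,d],-1)@np.linalg.inv(c['K']).T
    return (p-c['t'])@c['R']   # R^T (p-t)
def st():
    s=manip.read_state(); print('t',round(s['clock'],2),'pos',np.round(s['eef_pos'],1),'rot',np.round(s['eef_rot'],3),'F',np.round(s['wrist_force'],1),'gap',round(s['finger_gap'],1)); return s
E
python3 - <<'E'
from h import *
s=st(); print(s)
a=shot('scene','scene0'); b=shot('top','top0'); shot('wrist','wrist0')
for c in (a,b): print(c['K'],c['R'],c['t'], -c['R'].T@c['t'])
E
```

```text
pics
t 0.0 pos [152.8 528.1 204.9] rot [-1.571e+00  1.000e-03  1.289e+00] F [0.4 0.3 0. ] gap 94.4
{'clock': 0.0, 'joints': array([ 1.22241332e+00,  3.00463869e-01,  1.52158709e+00,  2.02198076e-05,
        1.32067098e+00, -6.65893463e-02]), 'qd': array([-0.00134999,  0.00044543,  0.00022107,  0.00039203, -0.00032139,
        0.00029272]), 'effort': array([-7.05341081e-04, -5.31821716e+01, -3.52705014e+01,  7.07658450e-02,
        2.47379526e-02, -7.44307886e-05]), 'eef_pos': array([152.84747608, 528.06683479, 204.88774564]), 'eef_rot': array([-1.57070164e+00,  1.12548277e-03,  1.28899770e+00]), 'wrist_force': array([0.38826303, 0.270364  , 0.04189909]), 'moment': array([-0.01231226,  0.04356614,  0.00152079]), 'finger_gap': 94.39899373663327}
[[445.89755918   0.         317.62434279]
 [  0.         445.89755918 197.80617025]
 [  0.           0.           1.        ]] [[-0.73899518  0.67341788  0.01986151]
 [ 0.35728164  0.41672663 -0.83587603]
 [-0.57117068 -0.61061221 -0.54855882]] [ 353.25671029  -66.71603242 1712.23555739] [1262.8701755   835.42490131  876.47937252]
[[452.25316188   0.         326.77518269]
 [  0.         452.25316188 201.57022012]
 [  0.           0.           1.        ]] [[-1.61410325e-02 -9.99860411e-01 -4.31567655e-03]
 [-9.79305860e-01  1.66797965e-02 -2.01697341e-01]
 [ 2.01741171e-01  9.70764008e-04 -9.79438389e-01]] [  -4.81587277  524.06728379 1343.92387695] [ 242.01965254  -14.86116908 1421.97283063]
```

View pics/top0.png

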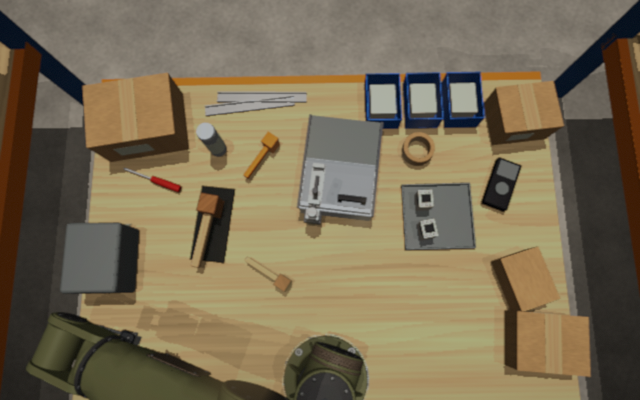

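View pics/scene0.png

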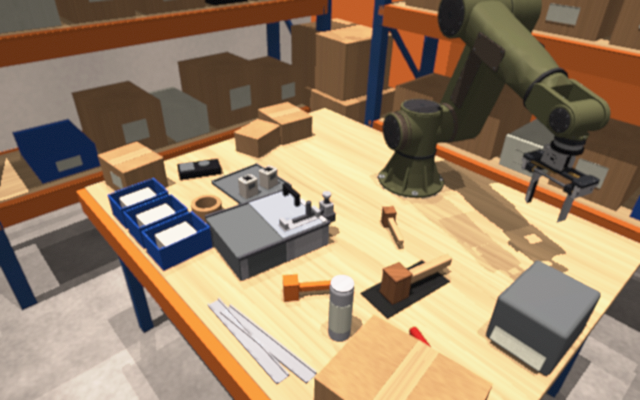

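View pics/wrist0.png

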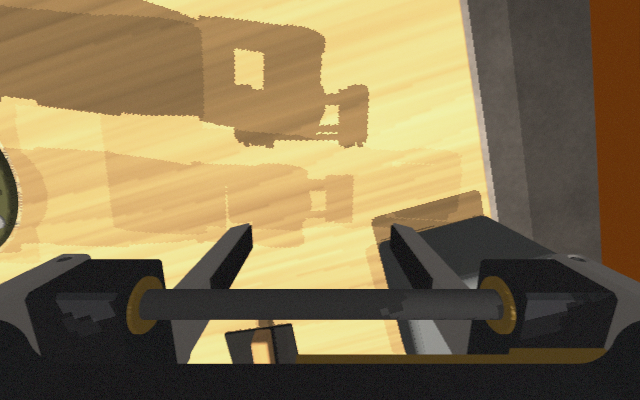

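The top view shows the case near (340,170), the tray with two contactors at (425,199) and (429,228), a large brown mallet on the black pad at (208,205), an orange mallet at (270,142), a small brown mallet at (283,283), and the spray can at (207,135). Next I'll enlarge these areas and measure them with depth.

```bash
python3 - <<'E'
from h import *
c=shot('top'); im=c['img'][:,:,::-1]
cv2.imwrite('pics/crop1.png',cv2.resize(im[100:260,285:485],None,fx=4,fy=4,interpolation=cv2.INTER_CUBIC)[:600,:800])
cv2.imwrite('pics/crop2.png',cv2.resize(im[110:300,160:310],None,fx=3,fy=3,interpolation=cv2.INTER_CUBIC))
P=cloud(c); np.save('P0.npy',P)
for u,v in [(208,205),(203,240),(225,200),(215,250),(425,199),(429,228),(440,215),(317,175),(313,212),(350,197),(340,140),(207,130),(283,283),(460,240)]:
    print(u,v,np.round(P[v,u],1))
E
```

```text
208 205 [511.8 343.4  90.7]
203 240 [409.7 361.7  64.2]
225 200 [544.6 312.5   5. ]
215 250 [3.854e+02 3.404e+02 3.000e-01]
425 199 [ 523.  -313.1   71.7]
429 228 [ 433.9 -320.1   70.3]
440 215 [ 484.5 -372.7    3.4]
317 175 [598.6  14.8  93.2]
313 212 [473.7  26.2 153.2]
350 197 [519.9 -81.5 133.4]
340 140 [712.7 -57.8  82.7]
207 130 [720.3 333.7 168.2]
283 283 [278.2 120.4  58.6]
460 240 [ 403.  -428.3    9.9]
```

View pics/crop1.png

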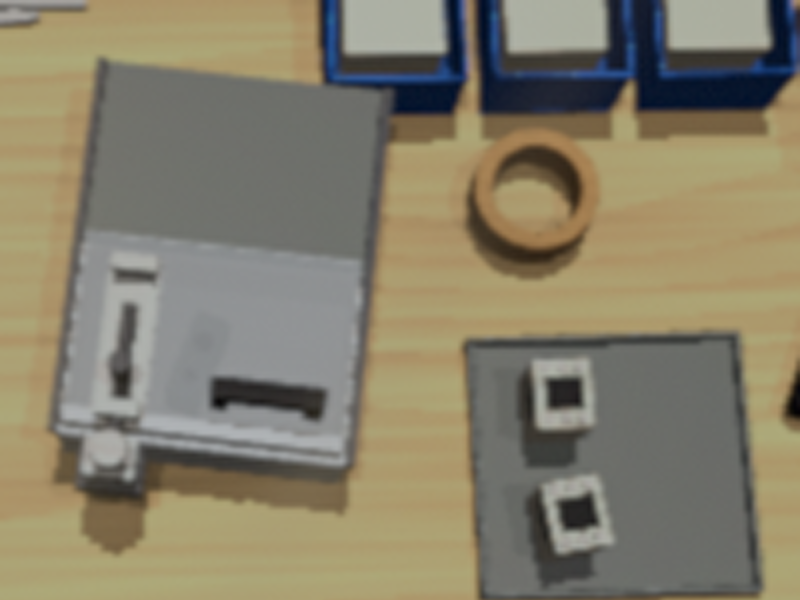

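View pics/crop2.png

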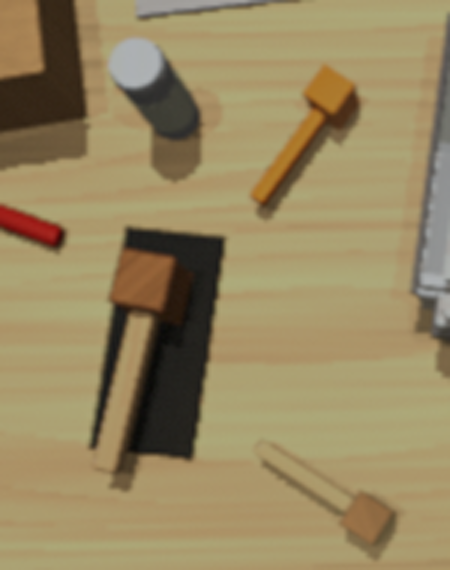

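```bash
python3 - <<'E'
from h import *
P=np.load('P0.npy')
def rect(m,msg):
    q=P[m][:,:2].astype(np.float32); 
    n=m.astype(np.uint8); k,l,s,ce=cv2.connectedComponentsWithStats(n)
    i=1+np.argmax(s[1:,4]); q=P[l==i][:,:2].astype(np.float32)
    print(msg,len(q),cv2.minAreaRect(q),'med z',np.median(P[l==i][:,2]))
    return l==i
x,y,z=P[...,0],P[...,1],P[...,2]
box=lambda x0,x1,y0,y1:(x>x0)&(x<x1)&(y>y0)&(y<y1)
rect(box(420,800,-170,90)&(z>76)&(z<96),'case')
rect(box(420,800,-170,90)&(z>76)&(z<200),'case all')
rect(box(480,600,-150,-20)&(z>122)&(z<145),'handle')
rect(box(440,500,0,60)&(z>146)&(z<170),'pin')
m=box(480,680,-10,60)&(z>100)
for v in range(150,222,1):
    print(v,[int(z[v,u]) for u in range(303,328)])
E
```

```text
case 6460 ((626.3226928710938, -54.67033386230469), (233.47483825683594, 363.9299011230469), 82.36212158203125) med z 86.92532098693471
case all 7147 ((626.3226928710938, -54.67033386230469), (233.47483825683594, 363.9299011230469), 82.36212158203125) med z 87.67066496175747
handle 189 ((517.0630493164062, -85.50676727294922), (84.65872192382812, 18.24921417236328), 82.39485931396484) med z 133.06685078409768
pin 75 ((474.51806640625, 31.246244430541992), (25.042245864868164, 26.258323669433594), 40.56574630737305) med z 155.01670751325486
150 [1, 88, 86, 86, 87, 84, 86, 80, 81, 82, 89, 87, 87, 83, 83, 82, 84, 81, 87, 83, 87, 88, 85, 88, 81]
151 [5, 88, 91, 86, 84, 84, 86, 84, 77, 85, 84, 82, 82, 82, 84, 84, 80, 78, 84, 81, 85, 84, 80, 82, 86]
152 [-4, 89, 89, 83, 83, 83, 84, 83, 86, 82, 85, 81, 84, 83, 82, 80, 78, 85, 87, 83, 81, 83, 81, 84, 85]
153 [-1, 93, 89, 78, 82, 83, 84, 79, 84, 83, 83, 80, 85, 81, 81, 82, 78, 81, 82, 83, 85, 86, 83, 85, 83]
154 [-5, 90, 89, 82, 82, 83, 82, 85, 84, 85, 80, 86, 89, 86, 79, 84, 82, 83, 83, 81, 83, 81, 80, 82, 83]
155 [88, 93, 91, 82, 89, 78, 84
[... 6656 characters left out ...]
3, 120, 123, 86, 87, -1, 3, 2, 2, 5, 11, 21]
216 [0, 89, 126, 118, 125, 121, 149, 153, 154, 157, 150, 122, 122, 119, 123, 117, 84, 84, 0, -1, -1, 2, 0, 3, 1]
217 [3, 89, 117, 127, 121, 122, 116, 123, 120, 120, 123, 119, 126, 119, 117, 108, 88, 1421, -7, -3, 0, -1, 1, 4, 1]
218 [0, 89, 117, 117, 120, 122, 117, 123, 120, 125, 119, 119, 120, 120, 121, 101, 89, 85, 0, 3, 0, 1, 0, -4, -5]
219 [1, 93, 106, 103, 101, 87, 91, 91, 91, 122, 120, 121, 120, 122, 127, 86, 87, 91, -5, -2, 0, 2, 0, 0, -2]
220 [0, 88, 89, 88, 88, 88, 93, 90, 88, 92, 92, 88, 106, 103, 108, 88, 86, 79, -2, 2, -6, -4, 0, 3, 0]
221 [90, 87, 95, 92, 91, 92, 85, 91, 87, 89, 87, 85, 90, 88, 92, 91, 86, 65, -1, 0, -3, -1, -1, 2, 1]
```

The depth data matches the descriptions. Next I'll work out the case frame, knob, contactors, mallet, pad and tray.

```bash
cat >> h.py <<'E'
def comp(P,m,msg,pr=True):
    k,l,s,ce=cv2.connectedComponentsWithStats(m.astype(np.uint8),connectivity=4)
    i=1+np.argmax(s[1:,4]); q=P[l==i]
    r=cv2.minAreaRect(q[:,:2].astype(np.float32))
    if pr: print(msg,len(q),'mean',np.round(q.mean(0),1),'rect c',np.round(r[0],1),'size',np.round(r[1],1),'ang',round(r[2],1))
    return q,r
def reg(P,x0,x1,y0,y1,z0,z1):
    x,y,z=P[...,0],P[...,1],P[...,2]
    return (x>x0)&(x<x1)&(y>y0)&(y<y1)&(z>z0)&(z<z1)
E
python3 - <<'E'
from h import *
P=np.load('P0.npy')
comp(P,reg(P,530,640,-10,60,140,165),'knob')
comp(P,reg(P,440,500,0,60,146,170),'pin')
comp(P,reg(P,480,560,-360,-270,60,85),'cA')
comp(P,reg(P,390,475,-370,-270,60,85),'cB')
comp(P,reg(P,480,560,300,390,80,100),'mhead')
comp(P,reg(P,340,470,300,420,50,80),'mhandle')
comp(P,reg(P,650,760,290,370,150,190),'spray')
c=shot('top')
im=c['img']
for n,(u0,v0,u1,v1),z in (('tray',(395,175,485,260),16),('pad',(185,180,240,270),6)):
    sub=im[v0:v1,u0:u1].astype(int)
    m=(sub.max(2)-sub.min(2)<25)&(sub.max(2)<150) if n=='tray' else sub.max(2)<60
    cn,_=cv2.findContours(m.astype(np.uint8),0,1); cn=max(cn,key=cv2.contourArea)
    q=np.array([ray(c,p[0][0]+u0,p[0][1]+v0,z)[:2] for p in cn],np.float32)
    print(n,cv2.minAreaRect(q))
E
```

```text
knob 33 mean [539.2  21.9 148.9] rect c [540.3  21.3] size [14.6 17.5] ang 89.6
pin 75 mean [474.4  31.  155.1] rect c [474.5  31.2] size [25.  26.3] ang 40.6
cA 260 mean [ 525.7 -313.    70.7] rect c [ 527.4 -313.9] size [55.  44.2] ang 0.9
cB 272 mean [ 433.7 -317.7   71.2] rect c [ 434.4 -318.7] size [54.5 45.2] ang 10.7
mhead 360 mean [518.5 347.6  89.4] rect c [519.6 348.1] size [56.9 57.5] ang 79.1
mhandle 381 mean [404.2 370.5  62. ] rect c [404.9 371.9] size [ 26.4 133.9] ang 77.7
spray 299 mean [714.6 338.4 167.3] rect c [716.4 339.9] size [52.3 52.7] ang 87.8
tray ((480.6224365234375, -361.9870910644531), (210.00379943847656, 219.01678466796875), 0.6513838171958923)
pad ((469.01861572265625, 348.92919921875), (102.1653823852539, 234.72886657714844), 83.49053955078125)
```

```bash
cat >> h.py <<'E'
CO=np.array([560.1,-45.8]); CY=np.deg2rad(-7.6)
def case(x,y):
    return CO+np.array([np.cos(CY)*x-np.sin(CY)*y, np.sin(CY)*x+np.cos(CY)*y])
def incase(p):
    d=np.asarray(p)[:2]-CO
    return np.array([np.cos(CY)*d[0]+np.sin(CY)*d[1], -np.sin(CY)*d[0]+np.cos(CY)*d[1]])
def go(x,y,z,yaw_deg):
    s=st(); R=Ro.from_euler('xyz',s['eef_rot'])
    T=Ro.from_euler('xyz',[-np.pi/2,0,np.deg2rad(yaw_deg)])
    dp=R.inv().apply(np.array([x,y,z])-s['eef_pos']); tv=np.rad2deg((R.inv()*T).as_rotvec())
    print('->dp',np.round(dp,1),'turn',np.round(tv,1),'rows',round(max(np.linalg.norm(dp)/41.7,np.linalg.norm(tv)/7.16),1))
def rd(): st()
E
python3 -c "
from h import *
go(540,22,210,82.4)"
```

```text
t 0.25 pos [152.9 528.2 205.2] rot [-1.571e+00  1.000e-03  1.289e+00] F [ 0.2 -0.2 -0.8] gap 94.1
->dp [-378.6   -4.6 -512.6] turn [-0.  -8.5 -0. ] rows 15.3
```

Emit:
servo_tool --commands '[{"dp":[-379,-5,-513],"turn":[0,-8.5,0]},{"dp":[-379,-5,-513],"turn":[0,-8.5,0]},{"dp":[-379,-5,-513],"turn":[0,-8.5,0]},{"dp":[-379,-5,-513],"turn":[0,-8.5,0]},{"dp":[-379,-5,-513],"turn":[0,-8.5,0]}]' --grip -0.2 --force 30

```text
clock: 0.67
eef_pos: [279.0, 362.6, 207.1]
eef_rot: [-1.571, 0.0, 1.438]
wrist_force: [0.6, -0.2, 0.5]
finger_gap: 64.2
```

```bash
python3 -c "
from h import *
go(540,22,210,82.4)"
```

```text
t 0.67 pos [279.  362.6 207.1] rot [-1.571  0.     1.438] F [ 0.6 -0.2  0.5] gap 64.2
->dp [-303.    -2.8 -303.8] turn [ 0. -0. -0.] rows 10.3
```

Emit:
servo_tool --commands '[{"dp":[-303,-3,-304],"turn":[0,0,0]},{"dp":[-303,-3,-304],"turn":[0,0,0]},{"dp":[-303,-3,-304],"turn":[0,0,0]},{"dp":[-303,-3,-304],"turn":[0,0,0]},{"dp":[-303,-3,-304],"turn":[0,0,0]}]'

```text
clock: 1.08
eef_pos: [405.8, 196.8, 208.8]
eef_rot: [-1.571, 0.0, 1.438]
wrist_force: [-0.5, 0.7, -0.3]
finger_gap: 56.5
```

Emit:
servo_tool --commands '[{"dp":[-155,-1,-156],"turn":[0,0,0]},{"dp":[-155,-1,-156],"turn":[0,0,0]},{"dp":[-155,-1,-156],"turn":[0,0,0]},{"dp":[-155,-1,-156],"turn":[0,0,0]},{"dp":[-155,-1,-156],"turn":[0,0,0]}]'

```text
clock: 1.5
eef_pos: [532.5, 31.3, 209.9]
eef_rot: [-1.571, 0.0, 1.438]
wrist_force: [0.2, 1.0, 0.9]
finger_gap: 56.6
```

```bash
python3 -c "
from h import *
go(540,22,210,82.4)
shot('wrist','w1')"
```

```text
t 1.5 pos [532.5  31.3 209.9] rot [-1.571  0.     1.438] F [0.2 1.  0.9] gap 56.6
->dp [-8.2 -0.1 -8.7] turn [ 0. -0. -0.] rows 0.3
```

View pics/w1.png

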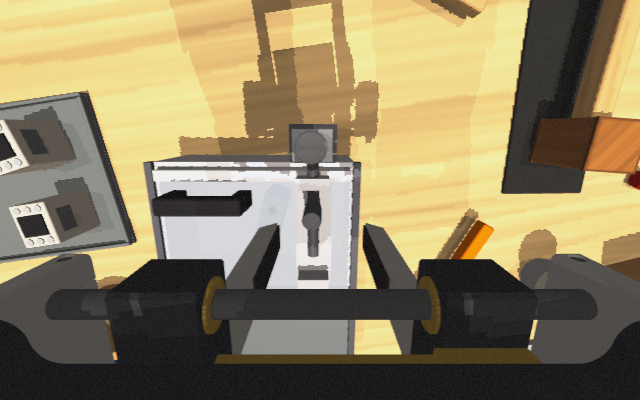

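The wrist view is taken from the rear looking back at the robot. The knob is at (311,220) and the pin cap at (310,145). I'll cross-check the knob position with the wrist calibration.

```bash
cat >> h.py <<'E'
def wpose(c,s):
    T=np.eye(4); T[:3,:3]=Ro.from_euler('xyz',s['eef_rot']).as_matrix(); T[:3,3]=s['eef_pos']
    M=T@c['hand_eye']   # cam->world
    c['R']=M[:3,:3].T; c['t']=-M[:3,:3].T@M[:3,3]; return c
def wshot(fn=None):
    s=manip.read_state(); return wpose(shot('wrist',fn),s)
E
python3 - <<'E'
from h import *
c=wshot()
print(-c['R'].T@c['t'])
P=cloud(c)
for u,v,z in [(311,222,150),(310,144,156)]: print(np.round(ray(c,u,v,z),1),np.round(P[v,u],1))
comp(P,reg(P,510,570,-10,50,143,158),'knob'); comp(P,reg(P,440,500,0,60,148,165),'pin')
comp(P,reg(P,480,560,-150,-30,128,140),'handle')
E
```

```text
[465.23685383  35.74572003 388.27241271]
[545.1  15.7 150. ] [544.8  15.8 150.8]
[476.7  25.1 156. ] [476.8  25.  154.7]
knob 312 mean [540.7  20.6 149.3] rect c [541.4  20.4] size [17.2 16.8] ang 65.3
pin 892 mean [476.4  29.3 155.6] rect c [476.6  29.3] size [27.1 27. ] ang 54.4
handle 1667 mean [518.2 -86.1 133.2] rect c [518.6 -87.4] size [85.6 17.3] ang 82.1
```

```bash
sed -i 's/^CO=.*/CO=np.array([561.1,-46.8]); CY=np.deg2rad(-7.7)/' h.py; python3 -c "
from h import *
go(541,21,124,82.3)"
```

```text
t 1.6 pos [533.6  29.3 209.1] rot [-1.571e+00  1.000e-03  1.433e+00] F [ 0.3  0.8 -0.3] gap 56.5
->dp [-7.1 85.1 -8.5] turn [ 0.  -0.2 -0. ] rows 2.1
```

Emit:
servo_tool --commands '[{"dp":[-7,20,-8.5],"turn":[0,0,0]},{"dp":[-7,50,-8.5],"turn":[0,0,0]},{"dp":[-7,85,-8.5],"turn":[0,0,0]},{"dp":[-7,85,-8.5],"turn":[0,0,0]}]'

```text
clock: 1.93
eef_pos: [537.9, 21.4, 118.4]
eef_rot: [-1.562, 0.002, 1.433]
wrist_force: [-0.4, 0.8, -1.3]
finger_gap: 56.8
```

Emit:
servo_tool --commands '[{"dp":[0,0,0],"turn":[0,0,0]},{"dp":[0,0,0],"turn":[0,0,0]},{"dp":[0,0,0],"turn":[0,0,0]},{"dp":[0,0,0],"turn":[0,0,0]}]' --grip 1

```text
clock: 2.27
eef_pos: [538.7, 21.6, 120.2]
eef_rot: [-1.564, 0.001, 1.434]
wrist_force: [-0.9, 0.1, -0.4]
finger_gap: 33.1
```

```bash
python3 -c "
from h import *
go(541,21,124,82.3);wshot('w2')"
```

```text
t 2.27 pos [538.7  21.6 120.2] rot [-1.564e+00  1.000e-03  1.434e+00] F [-0.9  0.1 -0.4] gap 33.1
->dp [-0.3 -3.9 -2.4] turn [-0.4 -0.2 -0.1] rows 0.1
```

View pics/w2.png

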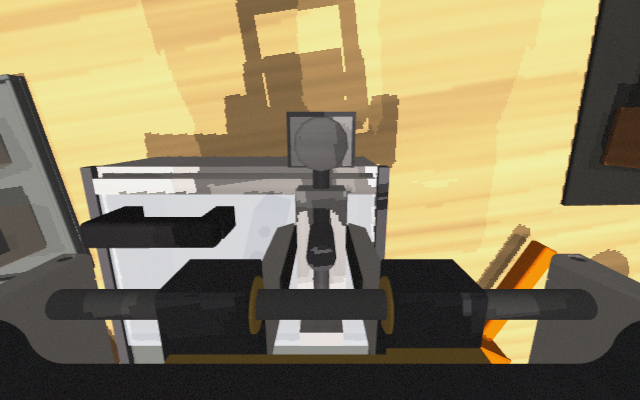

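The knob at (322,240) sits between the fingers, so I'll finish closing and then draw the bolt along the case +x.

Emit:
servo_tool --commands '[{"dp":[0,-3,-2],"turn":[0,0,0]},{"dp":[0,-3,-2],"turn":[0,0,0]},{"dp":[0,-3,-2],"turn":[0,0,0]},{"dp":[0,-3,-2],"turn":[0,0,0]},{"dp":[0,-3,-2],"turn":[0,0,0]}]'

```text
clock: 2.73
eef_pos: [541.5, 21.3, 124.5]
eef_rot: [-1.567, 0.001, 1.434]
wrist_force: [-0.7, -0.2, 9.7]
finger_gap: 17.2
```

```bash
python3 -c "
from h import *
go(*(np.array([538.7,21.6])+60*np.array([.991,-.134])),124,82.3)"
```

```text
t 2.73 pos [541.5  21.3 124.5] rot [-1.567e+00  1.000e-03  1.434e+00] F [-0.7 -0.2  9.7] gap 17.2
->dp [  0.1   0.3 -57.2] turn [-0.2 -0.2 -0.1] rows 1.4
```

Emit:
servo_tool --commands '[{"dp":[0,0,-10],"turn":[0,0,0]},{"dp":[0,0,-20],"turn":[0,0,0]},{"dp":[0,0,-30],"turn":[0,0,0]},{"dp":[0,0,-40],"turn":[0,0,0]},{"dp":[0,0,-45],"turn":[0,0,0]}]'

```text
clock: 3.15
eef_pos: [586.6, 15.1, 124.6]
eef_rot: [-1.567, 0.001, 1.434]
wrist_force: [-4.7, 0.2, 3.6]
finger_gap: 17.5
```

Emit:
servo_tool --commands '[{"dp":[0,0,-3],"turn":[0,0,0]},{"dp":[0,0,-3],"turn":[0,0,0]},{"dp":[0,0,-3],"turn":[0,0,0]}]'

```text
clock: 3.4
eef_pos: [589.8, 14.6, 124.7]
eef_rot: [-1.568, 0.001, 1.434]
wrist_force: [2.5, -0.1, -2.2]
finger_gap: 18.0
```

```bash
python3 -c "
from h import *
go(541.5+188,21.3-.135*188,124,82.3);wshot('w3'); shot('top','top3')"
```

```text
t 3.4 pos [589.8  14.6 124.7] rot [-1.568e+00  1.000e-03  1.434e+00] F [ 2.5 -0.1 -2.2] gap 18.0
->dp [   0.6    0.2 -141. ] turn [-0.2 -0.2 -0.1] rows 3.4
```

View pics/w3.png

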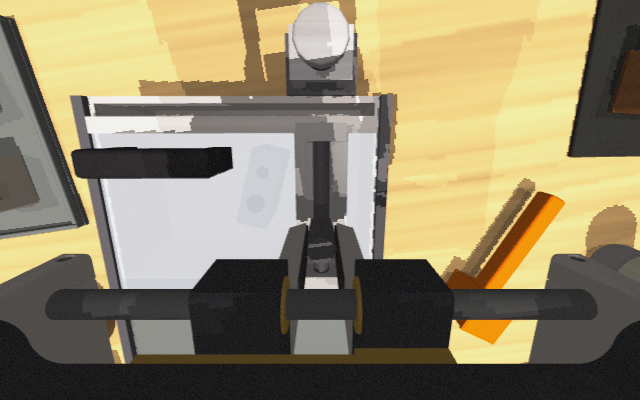

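The bolt is drawn back, and the relay shows through the lid at (265,185). Still gripping the knob, I'll slide the lid open.

Emit:
servo_tool --commands '[{"dp":[0,0,-15],"turn":[0,0,0]},{"dp":[0,0,-35],"turn":[0,0,0]},{"dp":[0,0,-55],"turn":[0,0,0]},{"dp":[0,0,-75],"turn":[0,0,0]},{"dp":[0,0,-90],"turn":[0,0,0]}]'

```text
clock: 3.92
eef_pos: [679.2, 2.4, 124.6]
eef_rot: [-1.566, 0.001, 1.434]
wrist_force: [-5.9, 1.2, 5.2]
finger_gap: 17.1
```

Emit:
servo_tool --commands '[{"dp":[0,0,-15],"turn":[0,0,0]},{"dp":[0,0,-30],"turn":[0,0,0]},{"dp":[0,0,-45],"turn":[0,0,0]},{"dp":[0,0,-52],"turn":[0,0,0]},{"dp":[0,0,-54],"turn":[0,0,0]}]'

```text
clock: 4.33
eef_pos: [730.6, -4.6, 123.7]
eef_rot: [-1.558, 0.001, 1.434]
wrist_force: [-25.9, 3.0, 9.0]
finger_gap: 17.5
```

```bash
python3 -c "
from h import *
go(541.5+188,21.3-.135*188,124,82.3);wshot('w4')"
```

```text
t 4.33 pos [730.6  -4.6 123.7] rot [-1.558e+00  1.000e-03  1.434e+00] F [-25.9   3.    9. ] gap 17.5
->dp [ 0.4 -0.3  1.2] turn [-0.7 -0.1 -0.1] rows 0.1
```

View pics/w4.png

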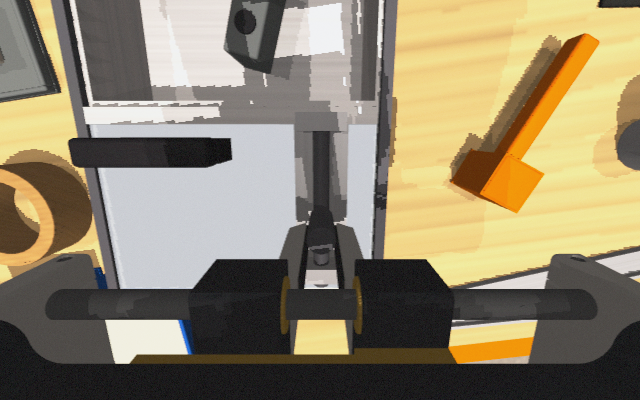

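There is 26 N on the end stop, so the lid is fully open and the relay is visible at (250,30). I'll release, lift, and look at the compartment.

Emit:
servo_tool --commands '[{"dp":[0,0,0],"turn":[0,0,0]},{"dp":[0,0,0],"turn":[0,0,0]},{"dp":[0,0,0],"turn":[0,0,0]},{"dp":[0,0,0],"turn":[0,0,0]}]' --grip -0.2

```text
clock: 4.72
eef_pos: [730.7, -4.6, 123.9]
eef_rot: [-1.559, 0.001, 1.434]
wrist_force: [0.1, -0.2, -0.3]
finger_gap: 40.2
```

Emit:
servo_tool --commands '[{"dp":[0,-30,0],"turn":[0,0,0]},{"dp":[0,-60,0],"turn":[0,0,0]},{"dp":[0,-86,20],"turn":[0,0,0]},{"dp":[0,-86,60],"turn":[0,0,0]},{"dp":[0,-86,100],"turn":[0,0,0]}]' --grip -1

```text
clock: 5.13
eef_pos: [633.3, 8.7, 211.9]
eef_rot: [-1.562, 0.001, 1.433]
wrist_force: [-0.3, 1.4, -0.8]
finger_gap: 73.8
```

Emit:
servo_tool --commands '[{"dp":[0,0,50],"turn":[0,0,0]},{"dp":[0,0,80],"turn":[0,0,0]},{"dp":[0,0,80],"turn":[0,0,0]},{"dp":[0,0,80],"turn":[0,0,0]},{"dp":[0,0,80],"turn":[0,0,0]}]'

```text
clock: 5.55
eef_pos: [555.0, 19.6, 213.5]
eef_rot: [-1.564, 0.001, 1.433]
wrist_force: [-0.2, -0.5, -0.1]
finger_gap: 93.7
```

```bash
python3 - <<'E'
from h import *
st();c=wshot('w5'); P=cloud(c); np.save('P5.npy',P)
comp(P,reg(P,470,640,-160,50,50,75),'relay')
comp(P,reg(P,600,760,-200,0,128,140),'handle')
E
```

```text
t 5.55 pos [555.   19.6 213.5] rot [-1.564e+00  1.000e-03  1.433e+00] F [-0.2 -0.5 -0.1] gap 93.7
relay 1344 mean [561.6 -36.1  64.6] rect c [563.7 -37.5] size [28.  70.5] ang 67.0
handle 94 mean [669.  -92.  133.2] rect c [668.9 -92.2] size [50.5  3.5] ang 82.2
```

View pics/w5.png

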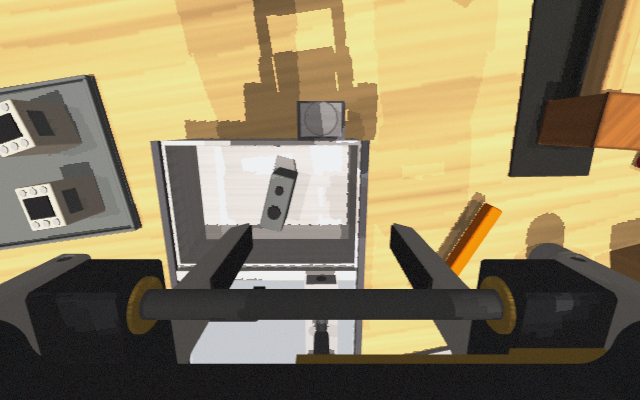

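The compartment is open. The relay is at (280,195) in the image, about (562.5,-37) in world, with its long axis at -23°. I'll grasp across its 28 mm width with tool yaw 67°.

```bash
python3 -c "
from h import *
go(562.5,-37,140,67)"
```

```text
t 5.6 pos [555.2  19.5 213.1] rot [-1.564e+00  1.000e-03  1.433e+00] F [ 1.2 -0.7 -0.2] gap 94.3
->dp [-54.9  73.  -15.5] turn [-0.4 15.1 -0.1] rows 2.2
```

Emit:
servo_tool --commands '[{"dp":[-55,73,-15.5],"turn":[-0.4,15,0]},{"dp":[-55,73,-15.5],"turn":[-0.4,15,0]},{"dp":[-55,73,-15.5],"turn":[-0.4,15,0]},{"dp":[-55,73,-15.5],"turn":[-0.4,15,0]},{"dp":[-55,73,-15.5],"turn":[-0.4,15,0]}]' --grip -0.3

```text
clock: 6.02
eef_pos: [563.4, -37.0, 140.5]
eef_rot: [-1.571, 0.002, 1.174]
wrist_force: [-0.4, 0.1, 0.8]
finger_gap: 64.0
```

```bash
python3 - <<'E'
from h import *
c=wshot('w6'); P=cloud(c)
comp(P,reg(P,490,640,-120,40,50,75),'relay')
go(562.5,-37,30,67)
E
```

```text
relay 2131 mean [561.2 -36.3  64.8] rect c [563.1 -37.2] size [28.  69.3] ang 67.1
t 6.07 pos [563.6 -36.6 141.4] rot [-1.573e+00  1.000e-03  1.174e+00] F [0.9 0.9 0.4] gap 62.1
->dp [ -0.7 111.4   1. ] turn [ 0.1  0.3 -0.1] rows 2.7
```

View pics/w6.png

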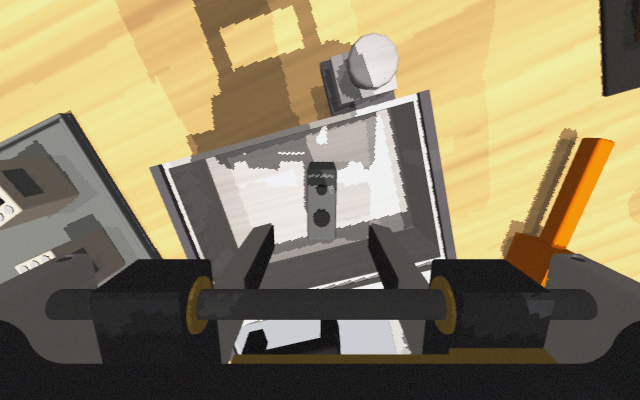

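The relay is aligned between the jaws at (321,200). I'll descend, grip and lift.

Emit:
servo_tool --commands '[{"dp":[-0.5,30,1],"turn":[0,0,0]},{"dp":[-0.5,65,1],"turn":[0,0,0]},{"dp":[-0.5,95,1],"turn":[0,0,0]},{"dp":[-0.5,109,1],"turn":[0,0,0]},{"dp":[-0.5,109,1],"turn":[0,0,0]}]'

```text
clock: 6.48
eef_pos: [562.0, -35.7, 30.8]
eef_rot: [-1.57, 0.002, 1.177]
wrist_force: [-1.3, 0.1, -0.2]
finger_gap: 61.0
```

Emit:
servo_tool --commands '[{"dp":[0,0,0],"turn":[0,0,0]},{"dp":[0,0,0],"turn":[0,0,0]},{"dp":[0,0,0],"turn":[0,0,0]},{"dp":[0,0,0],"turn":[0,0,0]},{"dp":[0,0,0],"turn":[0,0,0]}]' --grip 1 --force 40

```text
clock: 6.9
eef_pos: [562.6, -35.7, 31.8]
eef_rot: [-1.571, 0.001, 1.177]
wrist_force: [-0.1, 0.4, 0.5]
finger_gap: 31.1
```

Emit:
servo_tool --commands '[{"dp":[0,0,0],"turn":[0,0,0]},{"dp":[0,-25,0],"turn":[0,0,0]},{"dp":[0,-60,0],"turn":[0,0,0]},{"dp":[0,-100,0],"turn":[0,0,0]},{"dp":[0,-140,0],"turn":[0,0,0]}]'

```text
clock: 7.32
eef_pos: [562.0, -35.4, 173.4]
eef_rot: [-1.57, 0.002, 1.177]
wrist_force: [0.6, 0.4, -0.2]
finger_gap: 27.8
```

```bash
python3 - <<'E'
from h import *
go(480,-415,185,92); 
E
```

```text
t 7.32 pos [562.  -35.4 173.4] rot [-1.57   0.002  1.177] F [ 0.6  0.4 -0.2] gap 27.8
->dp [-382.   -11.   -69.8] turn [ -0.  -24.6  -0.1] rows 9.3
```

Emit:
servo_tool --commands '[{"dp":[-382,-11,-70],"turn":[0,-10,0]},{"dp":[-382,-11,-70],"turn":[0,-10,0]},{"dp":[-382,-11,-70],"turn":[0,-10,0]},{"dp":[-382,-11,-70],"turn":[0,-10,0]},{"dp":[-382,-11,-70],"turn":[0,-10,0]}]'

```text
clock: 7.73
eef_pos: [518.3, -237.5, 179.2]
eef_rot: [-1.571, 0.002, 1.352]
wrist_force: [0.9, 0.0, -0.7]
finger_gap: 28.0
```

```bash
python3 - <<'E'
from h import *
go(480,-415,185,78); 
E
```

```text
t 7.73 pos [ 518.3 -237.5  179.2] rot [-1.571  0.002  1.352] F [ 0.9  0.  -0.7] gap 28.0
->dp [-181.6   -5.5   -1.1] turn [-0.  -0.5 -0.1] rows 4.4
```

Emit:
servo_tool --commands '[{"dp":[-182,-6,-1],"turn":[0,0,0]},{"dp":[-182,-6,-1],"turn":[0,0,0]},{"dp":[-182,-6,-1],"turn":[0,0,0]},{"dp":[-182,-6,-1],"turn":[0,0,0]},{"dp":[-182,-6,-1],"turn":[0,0,0]}]'

```text
clock: 8.15
eef_pos: [477.8, -419.7, 185.5]
eef_rot: [-1.571, 0.002, 1.349]
wrist_force: [0.1, 0.5, -1.9]
finger_gap: 28.0
```

```bash
python3 - <<'E'
from h import *
c=shot('scene','s7'); wshot('w7')
go(480,-415,33,77.5); 
E
```

```text
t 8.25 pos [ 478.3 -418.2  185.1] rot [-1.57   0.002  1.348] F [-0.1  1.2 -0.9] gap 28.0
->dp [  3.8 152.1  -1. ] turn [-0.  -0.2 -0.1] rows 3.6
```

View pics/w7.png

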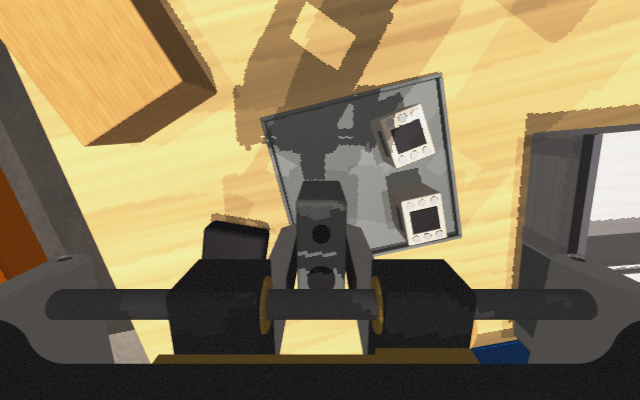

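The relay is held over the free half of the tray, with the contactors at (408,140) and (424,215). I'll lower and release it.

Emit:
servo_tool --commands '[{"dp":[4,40,-1],"turn":[0,0,0]},{"dp":[4,80,-1],"turn":[0,0,0]},{"dp":[4,115,-1],"turn":[0,0,0]},{"dp":[4,140,-1],"turn":[0,0,0]},{"dp":[4,148,-1],"turn":[0,0,0]}]'

```text
clock: 8.67
eef_pos: [478.8, -412.4, 32.8]
eef_rot: [-1.565, -0.002, 1.349]
wrist_force: [-1.1, 0.7, -1.5]
finger_gap: 27.9
```

Emit:
servo_tool --commands '[{"dp":[0,2,0],"turn":[0,0,0]},{"dp":[0,3,0],"turn":[0,0,0]}]'

```text
clock: 8.83
eef_pos: [479.5, -412.6, 32.0]
eef_rot: [-1.566, -0.0, 1.35]
wrist_force: [-8.5, 3.1, 13.8]
finger_gap: 27.7
```

Contact reads 13.8 N, so I'll open and then lift.

Emit:
servo_tool --commands '[{"dp":[0,-1,0],"turn":[0,0,0]},{"dp":[0,-1,0],"turn":[0,0,0]},{"dp":[0,-1,0],"turn":[0,0,0]},{"dp":[0,-1,0],"turn":[0,0,0]}]' --grip -0.3

```text
clock: 9.17
eef_pos: [479.9, -412.6, 33.8]
eef_rot: [-1.567, 0.0, 1.35]
wrist_force: [-0.2, -0.6, 0.1]
finger_gap: 51.0
```

Emit:
servo_tool --commands '[{"dp":[0,-30,0],"turn":[0,0,0]},{"dp":[0,-70,0],"turn":[0,0,0]},{"dp":[0,-110,0],"turn":[0,0,0]},{"dp":[0,-150,0],"turn":[0,0,0]},{"dp":[0,-165,0],"turn":[0,0,0]}]'

```text
clock: 9.58
eef_pos: [481.5, -413.5, 205.4]
eef_rot: [-1.574, 0.004, 1.35]
wrist_force: [-0.2, -0.7, 0.9]
finger_gap: 60.9
```

```bash
python3 - <<'E'
from h import *
c=wshot('w8'); P=cloud(c)
comp(P,reg(P,480,570,-380,-270,62,85),'cA')
comp(P,reg(P,380,478,-380,-270,62,85),'cB')
comp(P,reg(P,420,540,-470,-370,50,85),'relay')
go(526.5,-313.5,160,91); 
E
```

```text
cA 1752 mean [ 526.3 -317.9   71.2] rect c [ 528.4 -316.7] size [54.1 44.7] ang 1.3
cB 2083 mean [ 435.2 -322.3   71.3] rect c [ 436.1 -321.2] size [54.2 44.4] ang 9.3
relay 1403 mean [ 479.1 -413.3   65. ] rect c [ 480.3 -413.3] size [27.6 69.1] ang 77.1
t 9.63 pos [ 481.7 -413.8  206.2] rot [-1.575  0.005  1.35 ] F [ 0.6 -1.1  2. ] gap 61.2
->dp [107.9  45.7 -21.5] turn [  0.2 -13.7  -0.3] rows 2.9
```

View pics/w8.png

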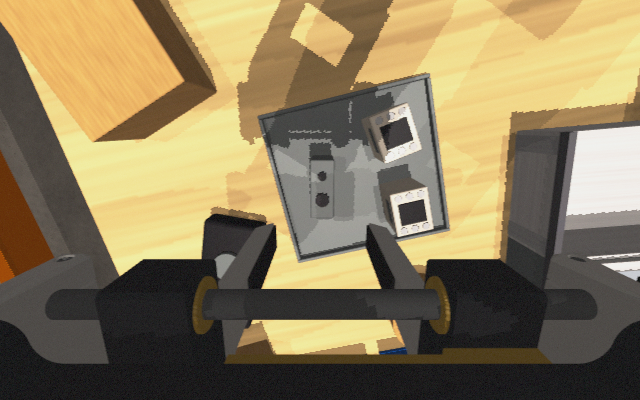

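The relay is resting in the tray at (321,188), about (480,-413). Next is contactor A at (410,212), about (527.5,-316.5), yaw 1.3°; I'll grip its 44 mm sides.

```bash
python3 - <<'E'
from h import *
go(527.3,-316.8,150,91.3); print(case(0,45),case(0,-45))
E
```

```text
t 9.63 pos [ 481.7 -413.8  206.2] rot [-1.575  0.005  1.35 ] F [ 0.6 -1.1  2. ] gap 61.2
->dp [104.9  55.8 -22.9] turn [  0.2 -14.   -0.3] rows 2.9
[567.12937834  -2.20575601] [555.07062166 -91.39424399]
```

Emit:
servo_tool --commands '[{"dp":[105,56,-23],"turn":[0,-14,0]},{"dp":[105,56,-23],"turn":[0,-14,0]},{"dp":[105,56,-23],"turn":[0,-14,0]},{"dp":[105,56,-23],"turn":[0,-14,0]},{"dp":[105,56,-23],"turn":[0,-14,0]}]' --grip -0.8

```text
clock: 10.05
eef_pos: [527.6, -315.2, 148.8]
eef_rot: [-1.572, 0.005, 1.597]
wrist_force: [-0.1, -0.9, -0.3]
finger_gap: 84.7
```

```bash
python3 - <<'E'
from h import *
c=wshot('w9'); P=cloud(c)
comp(P,reg(P,480,570,-380,-270,62,85),'cA')
go(527.3,-316.8,35,91.3)
E
```

```text
cA 2509 mean [ 527.  -316.7   71.4] rect c [ 528.3 -316.5] size [53.4 43.9] ang 1.2
t 10.1 pos [ 527.5 -316.6  149.7] rot [-1.574  0.006  1.595] F [ 0.2 -0.6  0.5] gap 84.4
->dp [  0.4 114.7   0.5] turn [ 0.2  0.1 -0.3] rows 2.7
```

View pics/w9.png

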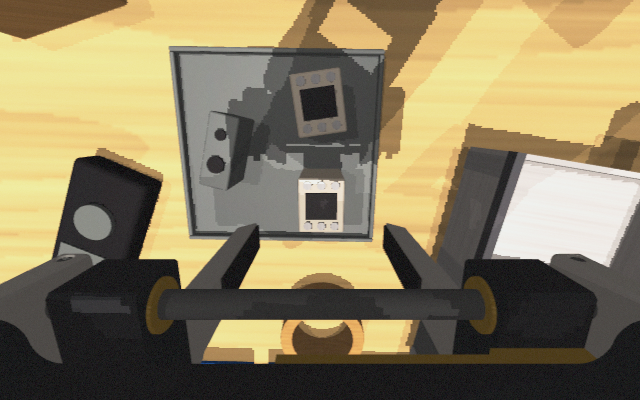

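Emit:
servo_tool --commands '[{"dp":[0.5,40,0.5],"turn":[0,0,0]},{"dp":[0.5,78,0.5],"turn":[0,0,0]},{"dp":[0.5,105,0.5],"turn":[0,0,0]},{"dp":[0.5,114,0.5],"turn":[0,0,0]},{"dp":[0.5,114,0.5],"turn":[0,0,0]}]' --grip -0.5

```text
clock: 10.52
eef_pos: [526.2, -317.3, 34.1]
eef_rot: [-1.571, 0.004, 1.594]
wrist_force: [0.1, 0.2, 0.3]
finger_gap: 70.3
```

Emit:
servo_tool --commands '[{"dp":[0,0,0],"turn":[0,0,0]},{"dp":[0,0,0],"turn":[0,0,0]},{"dp":[0,0,0],"turn":[0,0,0]},{"dp":[0,0,0],"turn":[0,0,0]},{"dp":[0,0,0],"turn":[0,0,0]}]' --grip 1 --force 40

```text
clock: 10.93
eef_pos: [526.6, -317.5, 35.4]
eef_rot: [-1.573, 0.005, 1.594]
wrist_force: [-1.3, 1.8, 5.8]
finger_gap: 43.8
```

Emit:
servo_tool --commands '[{"dp":[0,0,0],"turn":[0,0,0]},{"dp":[0,-25,0],"turn":[0,0,0]},{"dp":[0,-60,0],"turn":[0,0,0]},{"dp":[0,-100,0],"turn":[0,0,0]},{"dp":[0,-140,0],"turn":[0,0,0]}]'

```text
clock: 11.35
eef_pos: [526.0, -316.5, 176.9]
eef_rot: [-1.572, 0.004, 1.594]
wrist_force: [0.1, -1.0, -1.7]
finger_gap: 43.4
```

```bash
python3 - <<'E'
from h import *
go(567,-2,180,82.3)
E
```

```text
t 11.35 pos [ 526.  -316.5  176.9] rot [-1.572  0.004  1.594] F [ 0.1 -1.  -1.7] gap 43.4
->dp [313.5  -4.4 -48.2] turn [ 0.1  9.  -0.2] rows 7.6
```

Emit:
servo_tool --commands '[{"dp":[313,-5,-48],"turn":[0,9,0]},{"dp":[313,-5,-48],"turn":[0,9,0]},{"dp":[313,-5,-48],"turn":[0,9,0]},{"dp":[313,-5,-48],"turn":[0,9,0]},{"dp":[313,-5,-48],"turn":[0,9,0]}]'

```text
clock: 11.77
eef_pos: [552.6, -109.2, 179.1]
eef_rot: [-1.573, 0.004, 1.436]
wrist_force: [1.0, -0.3, -2.2]
finger_gap: 43.7
```

```bash
python3 - <<'E'
from h import *
go(567,-2,180,82.3)
E
```

```text
t 11.77 pos [ 552.6 -109.2  179.1] rot [-1.573  0.004  1.436] F [ 1.  -0.3 -2.2] gap 43.7
->dp [ 1.082e+02 -1.400e+00  1.000e-01] turn [ 0.1 -0.  -0.2] rows 2.6
```

Emit:
servo_tool --commands '[{"dp":[108,-1.5,0],"turn":[0,0,0]},{"dp":[108,-1.5,0],"turn":[0,0,0]},{"dp":[108,-1.5,0],"turn":[0,0,0]},{"dp":[108,-1.5,0],"turn":[0,0,0]},{"dp":[108,-1.5,0],"turn":[0,0,0]}]'

```text
clock: 12.18
eef_pos: [567.0, -1.0, 180.2]
eef_rot: [-1.573, 0.004, 1.439]
wrist_force: [-0.3, -0.6, -2.0]
finger_gap: 43.9
```

```bash
python3 - <<'E'
from h import *
wshot('w10');go(567,-2,37,82.3)
E
```

```text
t 12.23 pos [567.   -2.1 180.1] rot [-1.573  0.005  1.437] F [ 0.1 -0.7 -1.5] gap 43.6
->dp [  0.8 143.1   0.2] turn [ 0.1  0.  -0.3] rows 3.4
```

View pics/w10.png

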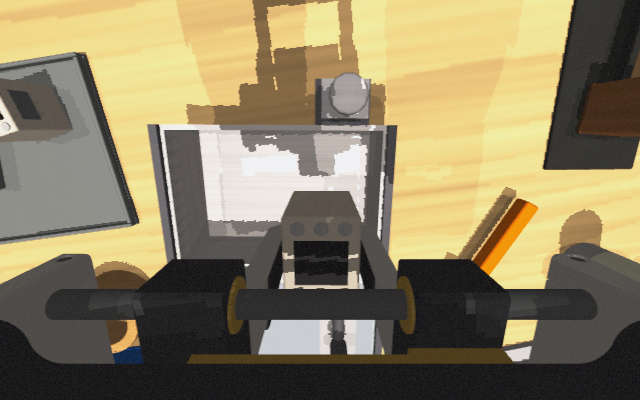

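The contactor at (320,240) is held square over the compartment. I'll lower it.

Emit:
servo_tool --commands '[{"dp":[0.5,40,0],"turn":[0,0,0]},{"dp":[0.5,78,0],"turn":[0,0,0]},{"dp":[0.5,110,0],"turn":[0,0,0]},{"dp":[0.5,133,0],"turn":[0,0,0]},{"dp":[0.5,140,0],"turn":[0,0,0]}]'

```text
clock: 12.65
eef_pos: [565.2, -3.6, 36.5]
eef_rot: [-1.567, 0.005, 1.435]
wrist_force: [-0.9, 0.7, -2.3]
finger_gap: 43.7
```

Emit:
servo_tool --commands '[{"dp":[0,2,0],"turn":[0,0,0]},{"dp":[0,3,0],"turn":[0,0,0]}]'

```text
clock: 12.82
eef_pos: [566.0, -4.1, 35.4]
eef_rot: [-1.569, 0.004, 1.434]
wrist_force: [-9.4, 4.7, 18.6]
finger_gap: 44.2
```

Emit:
servo_tool --commands '[{"dp":[0,-1,0],"turn":[0,0,0]},{"dp":[0,-1,0],"turn":[0,0,0]},{"dp":[0,-1,0],"turn":[0,0,0]},{"dp":[0,-1,0],"turn":[0,0,0]}]' --grip -0.35

```text
clock: 13.15
eef_pos: [566.3, -4.5, 37.1]
eef_rot: [-1.57, 0.004, 1.434]
wrist_force: [0.2, 0.8, 0.1]
finger_gap: 62.4
```

Emit:
servo_tool --commands '[{"dp":[0,-30,0],"turn":[0,0,0]},{"dp":[0,-70,0],"turn":[0,0,0]},{"dp":[0,-110,0],"turn":[0,0,0]},{"dp":[0,-150,0],"turn":[0,0,0]},{"dp":[0,-150,0],"turn":[0,0,0]}]'

```text
clock: 13.57
eef_pos: [569.2, -4.2, 195.6]
eef_rot: [-1.582, 0.003, 1.434]
wrist_force: [0.6, 0.8, 0.4]
finger_gap: 63.7
```

```bash
python3 - <<'E'
from h import *
c=wshot('w11'); P=cloud(c)
q,r=comp(P,reg(P,490,640,-130,50,62,82),'cA'); print(incase(r[0]))
c=shot('top','t11'); P=cloud(c)
q,r=comp(P,reg(P,380,478,-380,-270,62,85),'cB')
q,r=comp(P,reg(P,420,540,-470,-370,50,85),'relay')
comp(P,reg(P,480,560,300,390,80,100),'mhead')
go(435,-321,150,99.5)
E
```

```text
cA 1887 mean [566.7  -4.9  71.4] rect c [567.9  -5.2] size [44.  54.2] ang 82.4
[ 1.13310454 42.11140721]
cB 270 mean [ 434.  -317.7   71. ] rect c [ 434.1 -318.7] size [54.3 46.5] ang 11.2
relay 240 mean [ 478.5 -409.5   63.1] rect c [ 479.9 -410.8] size [30.4 71.2] ang 76.2
mhead 360 mean [518.7 347.6  89.7] rect c [519.3 348.1] size [58.3 56.4] ang 77.7
t 13.67 pos [567.   -4.  188.5] rot [-1.573  0.004  1.434] F [ 0.3 -0.3 -0.1] gap 63.2
->dp [-331.9   39.7   87.6] turn [  0.1 -17.4  -0.2] rows 8.3
```

View pics/t11.png

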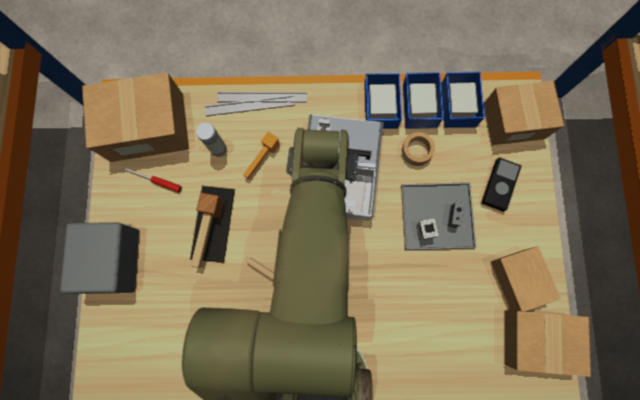

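Contactor A is in the case at case (1,42). Next is contactor B at (428,228), about (435,-321), yaw about 10°.

Emit:
servo_tool --commands '[{"dp":[-332,0,87],"turn":[0,-17,0]},{"dp":[-332,0,87],"turn":[0,-17,0]},{"dp":[-332,0,87],"turn":[0,-17,0]},{"dp":[-332,0,87],"turn":[0,-17,0]},{"dp":[-332,0,87],"turn":[0,-17,0]}]' --grip -0.6

```text
clock: 14.08
eef_pos: [487.8, -192.1, 187.0]
eef_rot: [-1.569, 0.003, 1.731]
wrist_force: [1.5, -1.0, 0.4]
finger_gap: 75.4
```

```bash
python3 - <<'E'
from h import *
go(435,-321,150,99.5)
E
```

```text
t 14.08 pos [ 487.8 -192.1  187. ] rot [-1.569  0.003  1.731] F [ 1.5 -1.   0.4] gap 75.4
->dp [-118.7   37.4   72.6] turn [-0.1 -0.3 -0.2] rows 3.5
```

Emit:
servo_tool --commands '[{"dp":[-119,37,73],"turn":[0,0,0]},{"dp":[-119,37,73],"turn":[0,0,0]},{"dp":[-119,37,73],"turn":[0,0,0]},{"dp":[-119,37,73],"turn":[0,0,0]},{"dp":[-119,37,73],"turn":[0,0,0]}]'

```text
clock: 14.5
eef_pos: [431.8, -323.9, 147.2]
eef_rot: [-1.566, -0.0, 1.727]
wrist_force: [-0.0, 0.0, -0.7]
finger_gap: 75.1
```

```bash
python3 - <<'E'
from h import *
c=wshot('w12'); P=cloud(c)
q,r=comp(P,reg(P,380,478,-380,-270,62,85),'cB')
go(q[:,0].mean()*.5+r[0][0]*.5,q[:,1].mean()*.5+r[0][1]*.5,35,99.5)
E
```

```text
cB 2552 mean [ 434.2 -321.4   71.3] rect c [ 435.7 -321.2] size [53.9 43.7] ang 9.0
t 14.55 pos [ 433.  -322.3  148. ] rot [-1.567 -0.     1.728] F [ 0.6 -0.5  0.1] gap 75.5
->dp [  0.6 113.   -2.6] turn [-0.2 -0.5  0. ] rows 2.7
```

View pics/w12.png

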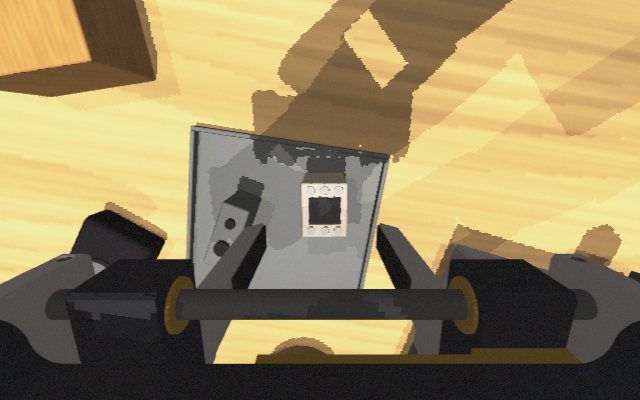

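Emit:
servo_tool --commands '[{"dp":[0.5,40,-2],"turn":[0,0,0]},{"dp":[0.5,78,-2],"turn":[0,0,0]},{"dp":[0.5,105,-2],"turn":[0,0,0]},{"dp":[0.5,113,-2],"turn":[0,0,0]},{"dp":[0.5,113,-2],"turn":[0,0,0]}]' --grip -0.5

```text
clock: 14.97
eef_pos: [433.9, -319.9, 33.1]
eef_rot: [-1.564, -0.003, 1.729]
wrist_force: [-0.3, -0.1, 0.0]
finger_gap: 70.2
```

Emit:
servo_tool --commands '[{"dp":[0,0,0],"turn":[0,0,0]},{"dp":[0,0,0],"turn":[0,0,0]},{"dp":[0,0,0],"turn":[0,0,0]},{"dp":[0,0,0],"turn":[0,0,0]},{"dp":[0,0,0],"turn":[0,0,0]}]' --grip 1 --force 40

```text
clock: 15.38
eef_pos: [434.3, -320.3, 34.2]
eef_rot: [-1.565, -0.002, 1.729]
wrist_force: [-0.2, 1.0, 4.8]
finger_gap: 43.9
```

Emit:
servo_tool --commands '[{"dp":[0,0,0],"turn":[0,0,0]},{"dp":[0,-25,0],"turn":[0,0,0]},{"dp":[0,-60,0],"turn":[0,0,0]},{"dp":[0,-100,0],"turn":[0,0,0]},{"dp":[0,-145,0],"turn":[0,0,0]}]'

```text
clock: 15.8
eef_pos: [434.5, -320.0, 177.0]
eef_rot: [-1.564, -0.003, 1.729]
wrist_force: [0.9, -1.0, -2.5]
finger_gap: 43.7
```

```bash
python3 - <<'E'
from h import *
go(*case(0,-48),180,82.3)
E
```

```text
t 15.8 pos [ 434.5 -320.   177. ] rot [-1.564 -0.003  1.729] F [ 0.9 -1.  -2.5] gap 43.7
->dp [ 203.9   -3.4 -154.1] turn [-0.4 16.8  0.1] rows 6.1
```

Emit:
servo_tool --commands '[{"dp":[204,-4,-154],"turn":[0,17,0]},{"dp":[204,-4,-154],"turn":[0,17,0]},{"dp":[204,-4,-154],"turn":[0,17,0]},{"dp":[204,-4,-154],"turn":[0,17,0]},{"dp":[204,-4,-154],"turn":[0,17,0]}]'

```text
clock: 16.22
eef_pos: [529.3, -141.1, 179.8]
eef_rot: [-1.563, -0.001, 1.431]
wrist_force: [0.7, -1.1, -2.5]
finger_gap: 43.8
```

```bash
python3 - <<'E'
from h import *
go(*case(0,-48),180,82.3)
E
```

```text
t 16.22 pos [ 529.3 -141.1  179.8] rot [-1.563e+00 -1.000e-03  1.431e+00] F [ 0.7 -1.1 -2.5] gap 43.8
->dp [ 49.8  -0.3 -18.6] turn [-0.4 -0.3  0.1] rows 1.3
```

Emit:
servo_tool --commands '[{"dp":[50,0,-18.5],"turn":[-0.4,0,0]},{"dp":[50,0,-18.5],"turn":[-0.4,0,0]},{"dp":[50,0,-18.5],"turn":[-0.4,0,0]},{"dp":[50,0,-18.5],"turn":[-0.4,0,0]}]'

```text
clock: 16.55
eef_pos: [554.4, -93.8, 179.4]
eef_rot: [-1.569, -0.001, 1.433]
wrist_force: [-0.7, -0.6, -2.6]
finger_gap: 43.9
```

```bash
python3 - <<'E'
from h import *
wshot('w13');go(*case(0,-48),37,82.3)
E
```

```text
t 16.6 pos [554.2 -94.7 179.5] rot [-1.569e+00 -1.000e-03  1.431e+00] F [-0.1 -0.3 -1.8] gap 43.7
->dp [  0.2 142.5  -0.6] turn [-0.1 -0.3  0.1] rows 3.4
```

View pics/w13.png

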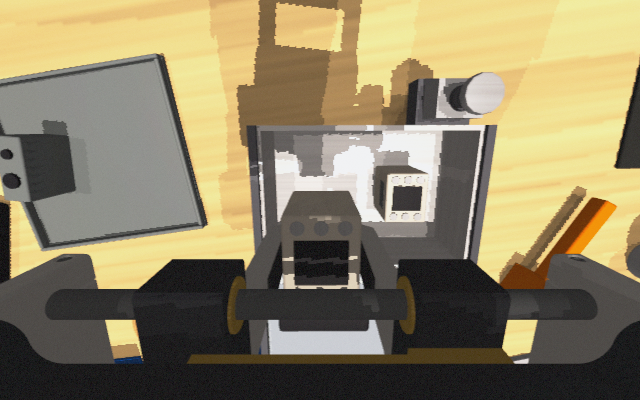

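Contactor A stands at (408,190), and B is held with clear space below it. I'll lower B.

Emit:
servo_tool --commands '[{"dp":[0,40,0],"turn":[0,0,0]},{"dp":[0,78,0],"turn":[0,0,0]},{"dp":[0,110,0],"turn":[0,0,0]},{"dp":[0,133,0],"turn":[0,0,0]},{"dp":[0,140,0],"turn":[0,0,0]}]'

```text
clock: 17.02
eef_pos: [551.6, -95.5, 35.9]
eef_rot: [-1.564, -0.001, 1.429]
wrist_force: [-1.0, 0.9, -3.5]
finger_gap: 43.7
```

Emit:
servo_tool --commands '[{"dp":[0,2,0],"turn":[0,0,0]},{"dp":[0,3,0],"turn":[0,0,0]}]'

```text
clock: 17.18
eef_pos: [552.1, -96.4, 34.3]
eef_rot: [-1.565, -0.002, 1.428]
wrist_force: [-0.0, 0.4, -2.0]
finger_gap: 43.6
```

Emit:
servo_tool --commands '[{"dp":[0,2,0],"turn":[0,0,0]},{"dp":[0,3,0],"turn":[0,0,0]}]'

```text
clock: 17.35
eef_pos: [552.7, -97.0, 34.2]
eef_rot: [-1.567, -0.002, 1.427]
wrist_force: [-13.2, 6.6, 28.8]
finger_gap: 43.4
```

Emit:
servo_tool --commands '[{"dp":[0,-1,0],"turn":[0,0,0]},{"dp":[0,-1,0],"turn":[0,0,0]},{"dp":[0,-1,0],"turn":[0,0,0]},{"dp":[0,-1,0],"turn":[0,0,0]}]' --grip -0.35

```text
clock: 17.68
eef_pos: [552.9, -97.3, 35.7]
eef_rot: [-1.568, -0.002, 1.427]
wrist_force: [0.5, 1.3, -0.5]
finger_gap: 63.1
```

Emit:
servo_tool --commands '[{"dp":[0,-30,0],"turn":[0,0,0]},{"dp":[0,-70,0],"turn":[0,0,0]},{"dp":[0,-110,0],"turn":[0,0,0]},{"dp":[0,-150,0],"turn":[0,0,0]},{"dp":[0,-180,0],"turn":[0,0,0]}]'

```text
clock: 18.1
eef_pos: [553.6, -97.9, 219.4]
eef_rot: [-1.571, -0.001, 1.427]
wrist_force: [0.3, -0.1, 0.5]
finger_gap: 63.5
```

```bash
python3 - <<'E'
from h import *
c=wshot('w14'); P=cloud(c)
q,r=comp(P,reg(P,500,620,-40,50,62,82),'cA'); print(incase(r[0]))
q,r=comp(P,reg(P,500,620,-150,-55,62,82),'cB'); print(incase(r[0]))
comp(P,reg(P,600,760,-200,0,128,145),'handle')
st()
E
```

```text
cA 1653 mean [566.2  -6.4  71.3] rect c [567.9  -5.3] size [44.4 54.3] ang 82.3
[ 1.13741886 41.98930224]
cB 1621 mean [552.9 -97.8  71.4] rect c [553.8 -98.1] size [44.  53.3] ang 81.9
[ -0.39852543 -51.77081743]
handle 3 mean [653.5 -85.2 128.3] rect c [653.5 -85.2] size [2.2 0. ] ang 73.8
t 18.15 pos [555.2 -98.3 224.7] rot [-1.578e+00 -1.000e-03  1.427e+00] F [0.3 0.4 5. ] gap 63.8
```

View pics/w14.png

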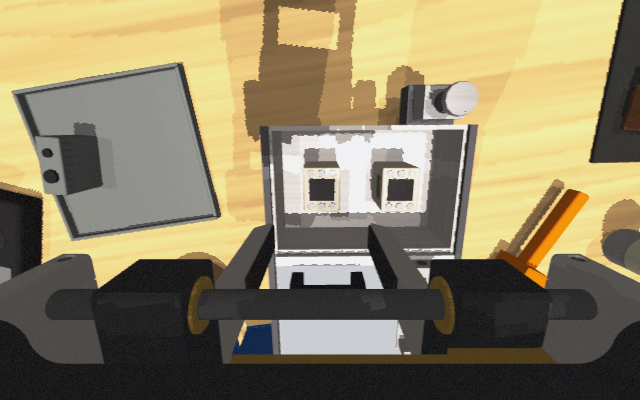

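Both contactors are standing in the compartment, at case (1,42) and (0,-52), and only the relay is left in the tray. I'll close the fingers, go behind the lid handle and push the lid shut. Pulling by the knob would move the bolt.

```bash
python3 - <<'E'
from h import *
go(*case(140,-45),200,82.3)
E
```

```text
t 18.15 pos [555.2 -98.3 224.7] rot [-1.578e+00 -1.000e-03  1.427e+00] F [0.3 0.4 5. ] gap 63.8
->dp [   8.1   25.7 -138.7] turn [ 0.4 -0.6  0. ] rows 3.4
```

Emit:
servo_tool --commands '[{"dp":[8,26,-139],"turn":[0.4,0,0]},{"dp":[8,26,-139],"turn":[0.4,0,0]},{"dp":[8,26,-139],"turn":[0.4,0,0]},{"dp":[8,26,-139],"turn":[0.4,0,0]},{"dp":[8,26,-139],"turn":[0.4,0,0]}]' --grip 1

```text
clock: 18.57
eef_pos: [695.8, -110.5, 196.5]
eef_rot: [-1.568, -0.001, 1.427]
wrist_force: [0.0, 0.2, -1.3]
finger_gap: 33.5
```

```bash
python3 - <<'E'
from h import *
c=wshot('w15'); P=cloud(c)
q,r=comp(P,reg(P,600,760,-200,0,126,140),'handle'); print(incase(q.mean(0)))
go(*case(140,-45),113,82.3)
E
```

```text
handle 2009 mean [ 659.2 -106.8  133.3] rect c [ 659.9 -107. ] size [85.3 18.2] ang 82.4
[105.27388242 -46.26259579]
t 18.62 pos [ 694.6 -110.4  197.4] rot [-1.569e+00 -1.000e-03  1.427e+00] F [ 0.3 -0.3 -0.4] gap 29.6
->dp [ 0.1 84.4  0.6] turn [-0.1 -0.5  0. ] rows 2.0
```

View pics/w15.png

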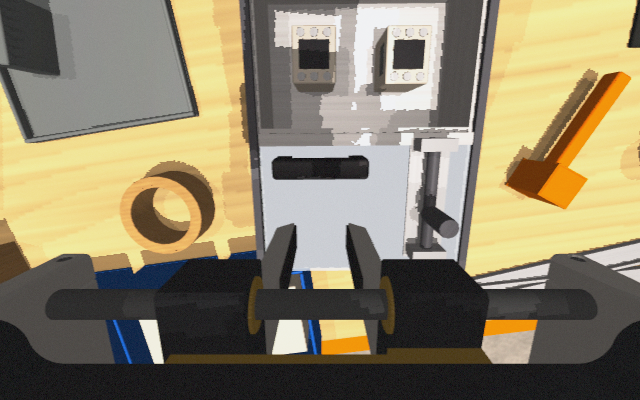

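Emit:
servo_tool --commands '[{"dp":[-1,20,0],"turn":[0,0,0]},{"dp":[-1,50,0],"turn":[0,0,0]},{"dp":[-1,75,0],"turn":[0,0,0]},{"dp":[-1,84,0],"turn":[0,0,0]},{"dp":[-1,84,0],"turn":[0,0,0]}]'

```text
clock: 19.03
eef_pos: [692.9, -111.2, 111.6]
eef_rot: [-1.565, -0.001, 1.427]
wrist_force: [-0.0, -0.2, -0.4]
finger_gap: 0.7
```

Emit:
servo_tool --commands '[{"dp":[0,0,8],"turn":[0,0,0]},{"dp":[0,0,20],"turn":[0,0,0]},{"dp":[0,0,35],"turn":[0,0,0]},{"dp":[0,0,52],"turn":[0,0,0]},{"dp":[0,0,70],"turn":[0,0,0]}]'

```text
clock: 19.45
eef_pos: [623.9, -101.5, 114.3]
eef_rot: [-1.57, -0.0, 1.427]
wrist_force: [5.6, -2.8, -4.0]
finger_gap: 0.4
```

Emit:
servo_tool --commands '[{"dp":[0,0,18],"turn":[0,0,0]},{"dp":[0,0,35],"turn":[0,0,0]},{"dp":[0,0,50],"turn":[0,0,0]},{"dp":[0,0,62],"turn":[0,0,0]},{"dp":[0,0,72],"turn":[0,0,0]}]'

```text
clock: 19.87
eef_pos: [553.0, -91.6, 117.0]
eef_rot: [-1.575, 0.0, 1.427]
wrist_force: [4.1, -3.4, -2.3]
finger_gap: 0.7
```

```bash
python3 - <<'E'
from h import *
s=st(); print(incase(s['eef_pos'])); wshot('w16')
E
```

```text
t 19.87 pos [553.  -91.6 117. ] rot [-1.575  0.     1.427] F [ 4.1 -3.4 -2.3] gap 0.7
[ -2.04053896 -45.50763875]
```

View pics/w16.png

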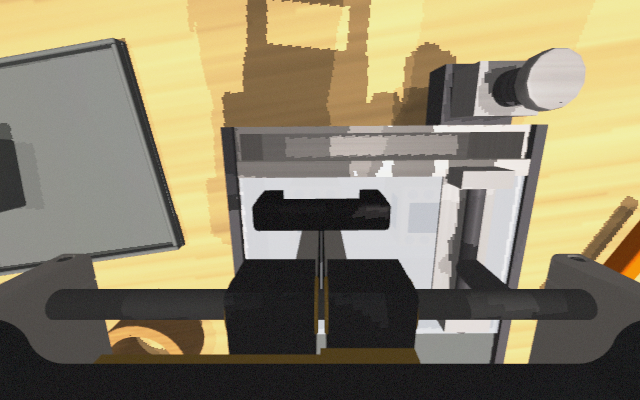

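Emit:
servo_tool --commands '[{"dp":[0,3,5],"turn":[0,0,0]},{"dp":[0,3,10],"turn":[0,0,0]},{"dp":[0,3,14],"turn":[0,0,0]},{"dp":[0,3,17],"turn":[0,0,0]}]'

```text
clock: 20.25
eef_pos: [535.2, -88.9, 114.6]
eef_rot: [-1.575, 0.0, 1.427]
wrist_force: [4.1, -0.5, 3.2]
finger_gap: 0.5
```

Emit:
servo_tool --commands '[{"dp":[0,0,2],"turn":[0,0,0]},{"dp":[0,0,4],"turn":[0,0,0]}]'

```text
clock: 20.42
eef_pos: [533.7, -88.7, 114.8]
eef_rot: [-1.583, 0.0, 1.426]
wrist_force: [37.2, -4.6, -19.3]
finger_gap: 0.9
```

That read 37 N, so the lid is at its end stop. I'll ease back and verify.

Emit:
servo_tool --commands '[{"dp":[0,0,-2],"turn":[0,0,0]},{"dp":[0,0,-10],"turn":[0,0,0]},{"dp":[0,0,-25],"turn":[0,0,0]},{"dp":[0,-30,-25],"turn":[0,0,0]},{"dp":[0,-70,-25],"turn":[0,0,0]}]'

```text
clock: 20.83
eef_pos: [556.3, -91.8, 182.2]
eef_rot: [-1.574, -0.0, 1.426]
wrist_force: [0.0, -0.1, 0.1]
finger_gap: 0.7
```

Emit:
servo_tool --commands '[{"dp":[0,-25,0],"turn":[0,0,0]},{"dp":[0,-25,0],"turn":[0,0,0]}]' --grip -0.2

```text
clock: 21.0
eef_pos: [557.6, -92.1, 211.9]
eef_rot: [-1.578, 0.0, 1.427]
wrist_force: [0.2, 0.9, 1.2]
finger_gap: 10.4
```

```bash
python3 - <<'E'
from h import *
c=wshot('w17'); P=cloud(c)
q,r=comp(P,reg(P,490,600,-160,-20,126,140),'handle'); print(incase(r[0]))
q,r=comp(P,reg(P,540,640,-20,50,140,160),'knob'); print(incase(q.mean(0)))
q,r=comp(P,reg(P,440,500,0,60,146,170),'pin'); print(incase(r[0]))
E
```

```text
handle 1819 mean [515.7 -87.  133.3] rect c [516.  -87.1] size [85.  17.7] ang 81.7
[-39.34514171 -45.93692731]
knob 360 mean [579.   13.6 148.4] rect c [580.   14.5] size [16.6 17.1] ang 34.4
[ 9.69175299 62.24712008]
pin 1117 mean [476.5  27.5 155.1] rect c [476.6  28.7] size [26.9 27.5] ang 49.4
[-93.88314654  63.50456181]
```

View pics/w17.png

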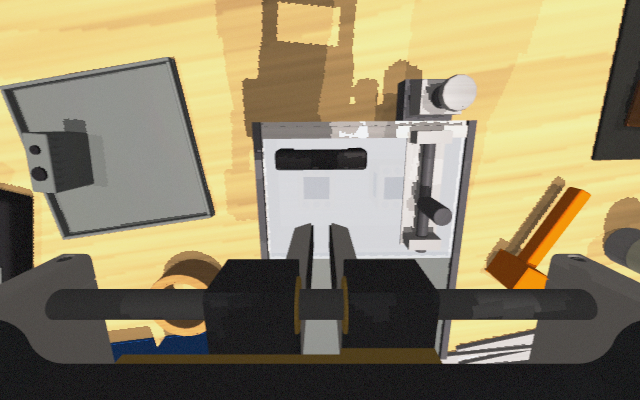

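The lid is shut (handle travel 144.6 mm) and the knob is still drawn back at (437,212), about (579.5,14). I'll grasp it and slide the bolt home.

```bash
python3 - <<'E'
from h import *
go(579.5,14.3,210,82.3)
E
```

```text
t 21.05 pos [556.9 -91.9 209.1] rot [-1.576 -0.     1.426] F [-0.9  0.4 -0.1] gap 14.4
->dp [108.4  -0.9  -7.1] turn [ 0.3 -0.6  0. ] rows 2.6
```

Emit:
servo_tool --commands '[{"dp":[108,-1,-7],"turn":[0.3,-0.6,0]},{"dp":[108,-1,-7],"turn":[0.3,-0.6,0]},{"dp":[108,-1,-7],"turn":[0.3,-0.6,0]},{"dp":[108,-1,-7],"turn":[0.3,-0.6,0]},{"dp":[108,-1,-7],"turn":[0.3,-0.6,0]}]' --grip -0.2

```text
clock: 21.47
eef_pos: [578.9, 15.0, 208.4]
eef_rot: [-1.567, 0.0, 1.439]
wrist_force: [0.3, -0.2, 0.6]
finger_gap: 47.5
```

```bash
python3 - <<'E'
from h import *
c=wshot(); P=cloud(c)
q,r=comp(P,reg(P,540,640,-20,50,140,160),'knob')
go(q[:,0].mean()+.5,q[:,1].mean(),124,82.3)
E
```

```text
knob 331 mean [579.4  15.3 148.9] rect c [580.2  15.1] size [17.2 16.8] ang 66.5
t 21.52 pos [578.8  13.9 208.6] rot [-1.568  0.     1.438] F [ 0.3 -0.2  0.6] gap 51.9
->dp [ 1.5 84.6 -1.1] turn [-0.2  0.1 -0. ] rows 2.0
```

Emit:
servo_tool --commands '[{"dp":[1.5,25,-1],"turn":[0,0,0]},{"dp":[1.5,55,-1],"turn":[0,0,0]},{"dp":[1.5,78,-1],"turn":[0,0,0]},{"dp":[1.5,83,-1],"turn":[0,0,0]},{"dp":[1.5,83,-1],"turn":[0,0,0]}]'

```text
clock: 21.93
eef_pos: [578.8, 14.2, 124.0]
eef_rot: [-1.564, 0.001, 1.436]
wrist_force: [-0.3, -1.0, 1.2]
finger_gap: 56.3
```

Emit:
servo_tool --commands '[{"dp":[0,0,0],"turn":[0,0,0]},{"dp":[0,0,0],"turn":[0,0,0]},{"dp":[0,0,0],"turn":[0,0,0]},{"dp":[0,0,0],"turn":[0,0,0]},{"dp":[0,0,0],"turn":[0,0,0]}]' --grip 1 --force 30

```text
clock: 22.35
eef_pos: [579.1, 14.2, 124.8]
eef_rot: [-1.565, 0.001, 1.436]
wrist_force: [1.0, -0.2, -0.0]
finger_gap: 26.5
```

Emit:
servo_tool --commands '[{"dp":[0,0,5],"turn":[0,0,0]},{"dp":[0,0,12],"turn":[0,0,0]},{"dp":[0,0,20],"turn":[0,0,0]},{"dp":[0,0,28],"turn":[0,0,0]},{"dp":[0,0,35],"turn":[0,0,0]}]'

```text
clock: 22.77
eef_pos: [544.0, 20.6, 125.1]
eef_rot: [-1.566, -0.002, 1.437]
wrist_force: [4.9, 11.3, -4.4]
finger_gap: 17.2
```

Emit:
servo_tool --commands '[{"dp":[0,0,2],"turn":[0,0,0]},{"dp":[0,0,4],"turn":[0,0,0]},{"dp":[0,0,6],"turn":[0,0,0]}]'

```text
clock: 23.02
eef_pos: [537.9, 21.6, 125.0]
eef_rot: [-1.566, -0.002, 1.437]
wrist_force: [2.4, 2.1, -3.8]
finger_gap: 17.3
```

Emit:
servo_tool --commands '[{"dp":[0,0,2],"turn":[0,0,0]},{"dp":[0,0,4],"turn":[0,0,0]}]'

```text
clock: 23.18
eef_pos: [533.9, 22.2, 125.0]
eef_rot: [-1.566, -0.002, 1.437]
wrist_force: [2.7, 2.4, -3.5]
finger_gap: 17.2
```

Emit:
servo_tool --commands '[{"dp":[0,0,2],"turn":[0,0,0]},{"dp":[0,0,3],"turn":[0,0,0]}]'

```text
clock: 23.35
eef_pos: [531.3, 22.6, 125.1]
eef_rot: [-1.568, -0.002, 1.437]
wrist_force: [13.0, 1.1, -10.5]
finger_gap: 17.4
```

Emit:
servo_tool --commands '[{"dp":[0,0,2],"turn":[0,0,0]},{"dp":[0,0,2],"turn":[0,0,0]}]'

```text
clock: 23.52
eef_pos: [531.1, 22.5, 125.2]
eef_rot: [-1.573, -0.003, 1.437]
wrist_force: [19.7, 0.0, -14.1]
finger_gap: 17.4
```

Emit:
servo_tool --commands '[{"dp":[0,0,-1],"turn":[0,0,0]},{"dp":[0,0,-1],"turn":[0,0,0]},{"dp":[0,0,-1],"turn":[0,0,0]}]' --grip -0.2

```text
clock: 23.77
eef_pos: [532.0, 22.3, 125.3]
eef_rot: [-1.573, -0.003, 1.437]
wrist_force: [-0.5, -0.5, 0.3]
finger_gap: 33.8
```

Emit:
servo_tool --commands '[{"dp":[0,0,0],"turn":[0,0,0]},{"dp":[0,-30,0],"turn":[0,0,0]},{"dp":[0,-65,0],"turn":[0,0,0]},{"dp":[0,-100,0],"turn":[0,0,0]},{"dp":[0,-100,0],"turn":[0,0,0]}]'

```text
clock: 24.18
eef_pos: [533.6, 22.0, 232.2]
eef_rot: [-1.582, -0.004, 1.437]
wrist_force: [-0.0, 0.3, 0.4]
finger_gap: 56.1
```

```bash
python3 - <<'E'
from h import *
st();c=wshot('w18'); P=cloud(c)
q,r=comp(P,reg(P,490,600,-160,-20,126,140),'handle'); print(incase(r[0]))
q,r=comp(P,reg(P,510,640,-20,50,140,160),'knob'); print(incase(q.mean(0)))
q,r=comp(P,reg(P,440,500,0,60,146,170),'pin'); print(incase(r[0]))
E
```

```text
t 24.18 pos [533.6  22.  232.2] rot [-1.582 -0.004  1.437] F [-0.   0.3  0.4] gap 56.1
handle 1488 mean [515.2 -85.7 133. ] rect c [515.8 -86.3] size [84.3 17.6] ang 81.9
[-39.58684784 -45.23385478]
knob 282 mean [534.8  21.3 148.9] rect c [535.7  21.3] size [17.2 16.8] ang 37.0
[-35.15123822  63.97770779]
pin 748 mean [476.4  29.2 155.6] rect c [476.7  29.6] size [27.  26.5] ang 82.2
[-93.8745345  64.3671926]
```

View pics/w18.png

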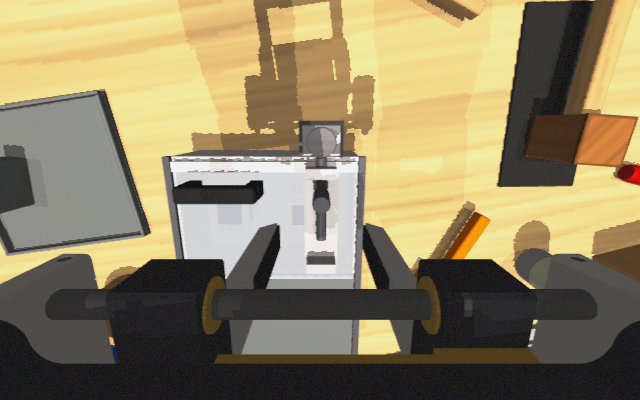

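The bolt is home (knob travel 45 mm) and the lid is shut. The mallet candidates in the top view are:
- Orange at (270,142): excluded by its colour.
- Small brown at (283,283): the smaller of the two brown ones.
- Large brown at (208,205) on the pad: the one meant.

I'll move above it and confirm it in a crop.

```bash
python3 - <<'E'
from h import *
go(473,357,175,78)
E
```

```text
t 24.23 pos [532.8  22.  228.8] rot [-1.579 -0.003  1.437] F [-0.4  0.9 -1.1] gap 56.1
->dp [323.8  54.  104.5] turn [0.5 4.3 0.2] rows 8.3
```

Emit:
servo_tool --commands '[{"dp":[324,20,104],"turn":[0.5,4.3,0]},{"dp":[324,20,104],"turn":[0.5,4.3,0]},{"dp":[324,20,104],"turn":[0.5,4.3,0]},{"dp":[324,20,104],"turn":[0.5,4.3,0]},{"dp":[324,20,104],"turn":[0.5,4.3,0]}]'

```text
clock: 24.65
eef_pos: [494.8, 228.7, 214.3]
eef_rot: [-1.569, -0.003, 1.361]
wrist_force: [0.4, 0.3, 0.6]
finger_gap: 56.1
```

```bash
python3 - <<'E'
from h import *
go(473,357,175,78)
E
```

```text
t 24.65 pos [494.8 228.7 214.3] rot [-1.569 -0.003  1.361] F [0.4 0.3 0.6] gap 56.1
->dp [120.9  39.7  47.9] turn [-0.1 -0.   0.2] rows 3.3
```

Emit:
servo_tool --commands '[{"dp":[121,40,48],"turn":[0,0,0]},{"dp":[121,40,48],"turn":[0,0,0]},{"dp":[121,40,48],"turn":[0,0,0]},{"dp":[121,40,48],"turn":[0,0,0]},{"dp":[121,40,48],"turn":[0,0,0]}]'

```text
clock: 25.07
eef_pos: [471.2, 359.1, 172.1]
eef_rot: [-1.566, -0.0, 1.365]
wrist_force: [-0.4, -0.1, 0.3]
finger_gap: 56.1
```

```bash
python3 - <<'E'
from h import *
c=shot('top'); im=c['img'][:,:,::-1]
cv2.imwrite('pics/crop3.png',cv2.resize(im[110:300,160:310],None,fx=3,fy=3,interpolation=cv2.INTER_CUBIC))
c=wshot('w19'); P=cloud(c)
q,r=comp(P,reg(P,460,580,290,400,82,100),'head')
q,r=comp(P,reg(P,320,490,290,430,52,72),'handle')
# handle axis fit
vx=cv2.fitLine(q[:,:2].astype(np.float32),cv2.DIST_L2,0,.01,.01).ravel(); print(vx,np.degrees(np.arctan2(vx[1],vx[0])))
go(473,357,29,78)
E
```

```text
head 2966 mean [519.6 347.3  89.4] rect c [521.5 346.9] size [56.7 57.6] ang 78.3
handle 3789 mean [407.  370.5  62.3] rect c [412.6 369.3] size [ 24.  161.8] ang 78.5
[ 9.7897547e-01 -2.0397808e-01  4.0697116e+02  3.7046347e+02] -11.769683
t 25.17 pos [472.8 356.5 174. ] rot [-1.568e+00 -1.000e-03  1.362e+00] F [0.4 0.8 0.2] gap 56.2
->dp [  0.3 145.   -0.5] turn [-0.2  0.   0.1] rows 3.5
```

View pics/w19.png

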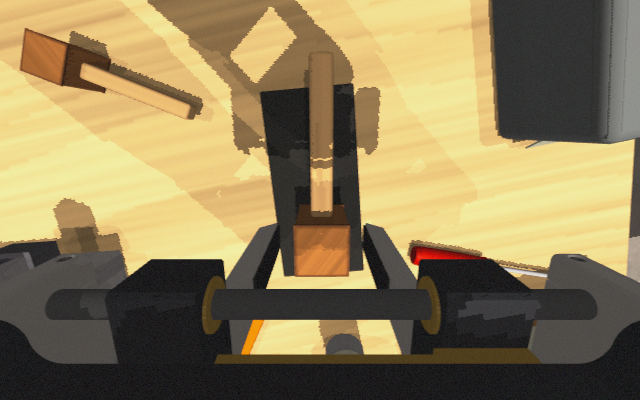

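View pics/crop3.png

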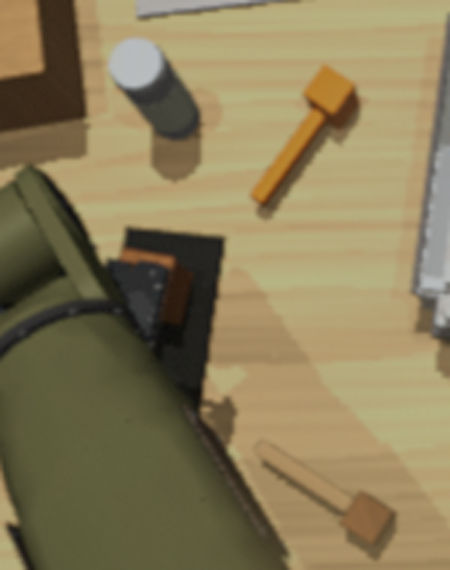

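Confirmed: in the wrist view the brown mallet at (320,250) is on the pad and is clearly the larger of the brown pair. I'll descend onto the handle close behind the head.

Emit:
servo_tool --commands '[{"dp":[0.3,40,-2.5],"turn":[0,0,0]},{"dp":[0.3,80,-2.5],"turn":[0,0,0]},{"dp":[0.3,115,-2.5],"turn":[0,0,0]},{"dp":[0.3,140,-2.5],"turn":[0,0,0]},{"dp":[0.3,144,-2.5],"turn":[0,0,0]}]' --grip -0.2

```text
clock: 25.58
eef_pos: [473.8, 353.7, 26.0]
eef_rot: [-1.564, 0.003, 1.36]
wrist_force: [-0.8, -0.3, -0.9]
finger_gap: 56.4
```

Emit:
servo_tool --commands '[{"dp":[0,0,0],"turn":[0,0,0]},{"dp":[0,0,0],"turn":[0,0,0]},{"dp":[0,0,0],"turn":[0,0,0]},{"dp":[0,0,0],"turn":[0,0,0]},{"dp":[0,0,0],"turn":[0,0,0]}]' --grip 1 --force 60

```text
clock: 26.0
eef_pos: [474.5, 354.2, 27.6]
eef_rot: [-1.565, 0.001, 1.36]
wrist_force: [-0.0, 3.7, 2.6]
finger_gap: 26.6
```

Emit:
servo_tool --commands '[{"dp":[0,0,0],"turn":[0,0,0]},{"dp":[0,0,0],"turn":[0,0,0]},{"dp":[0,0,0],"turn":[0,0,0]}]'

```text
clock: 26.25
eef_pos: [474.3, 354.1, 27.6]
eef_rot: [-1.565, 0.001, 1.36]
wrist_force: [-1.7, -0.7, 0.1]
finger_gap: 23.4
```

```bash
python3 - <<'E'
from h import *
st(); wshot('w20')
E
```

```text
t 26.25 pos [474.3 354.1  27.6] rot [-1.565e+00  1.000e-03  1.360e+00] F [-1.7 -0.7  0.1] gap 23.4
```

View pics/w20.png

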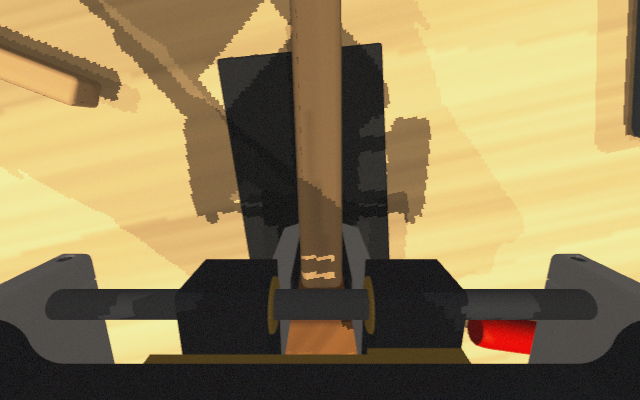

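The mallet is gripped (gap 23.4 mm). I'll lift it and carry it to the pin.

Emit:
servo_tool --commands '[{"dp":[0,-20,0],"turn":[0,0,0]},{"dp":[0,-50,0],"turn":[0,0,0]},{"dp":[0,-90,0],"turn":[0,0,0]},{"dp":[0,-130,0],"turn":[0,0,0]},{"dp":[0,-170,0],"turn":[0,0,0]}]'

```text
clock: 26.72
eef_pos: [474.8, 353.8, 199.1]
eef_rot: [-1.564, 0.002, 1.36]
wrist_force: [1.3, 0.0, -4.4]
finger_gap: 23.5
```

Emit:
servo_tool --commands '[{"dp":[0,-35,0],"turn":[0,0,0]},{"dp":[0,-35,0],"turn":[0,0,0]},{"dp":[0,-35,0],"turn":[0,0,0]}]'

```text
clock: 26.97
eef_pos: [475.4, 354.0, 235.3]
eef_rot: [-1.566, 0.0, 1.36]
wrist_force: [-0.3, -0.6, -5.5]
finger_gap: 23.5
```

```bash
python3 - <<'E'
from h import *
go(435.5,80,232,78)
c=shot('scene','s21'); c=wshot('w21'); P=cloud(c)
s=st(); x,y,z=s['eef_pos']
comp(P,reg(P,x-200,x+100,y-60,y+60,z-25,z+90),'mallet')
E
```

```text
t 26.97 pos [475.4 354.  235.3] rot [-1.566  0.     1.36 ] F [-0.3 -0.6 -5.5] gap 23.5
->dp [-276.3    3.3  -18.4] turn [-0.3 -0.1 -0. ] rows 6.6
t 27.07 pos [474.5 353.4 232. ] rot [-1.562  0.004  1.36 ] F [-0.2  1.  -5.4] gap 23.6
mallet 16059 mean [422.8 363.1 270. ] rect c [422.7 365.1] size [ 48.  148.7] ang 76.8
```

View pics/s21.png

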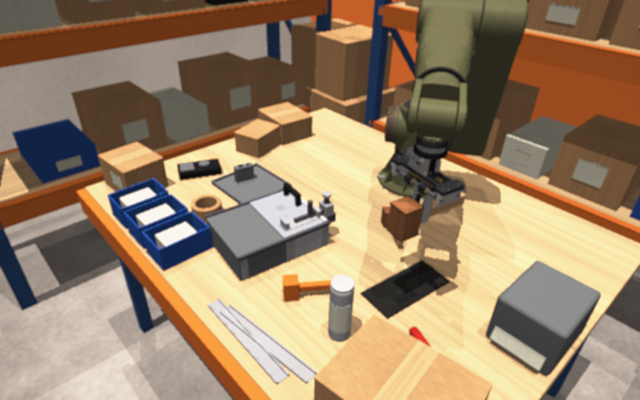

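View pics/w21.png

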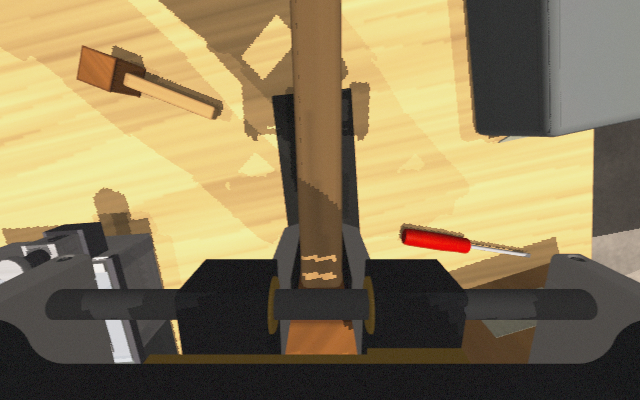

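Emit:
servo_tool --commands '[{"dp":[-30,0,-2],"turn":[0,0,0]},{"dp":[-65,0,-4],"turn":[0,0,0]},{"dp":[-100,0,-6],"turn":[0,0,0]},{"dp":[-135,0,-8],"turn":[0,0,0]},{"dp":[-170,0,-10],"turn":[0,0,0]}]'

```text
clock: 27.48
eef_pos: [447.3, 183.4, 230.4]
eef_rot: [-1.559, 0.006, 1.36]
wrist_force: [0.6, 0.9, -4.0]
finger_gap: 23.2
```

Emit:
servo_tool --commands '[{"dp":[-30,0,-2],"turn":[0,0,0]},{"dp":[-55,0,-4],"turn":[0,0,0]},{"dp":[-80,0,-6],"turn":[0,0,0]},{"dp":[-100,0,-8],"turn":[0,0,0]},{"dp":[-100,0,-8],"turn":[0,0,0]}]'

```text
clock: 27.9
eef_pos: [433.2, 81.3, 229.1]
eef_rot: [-1.556, 0.008, 1.358]
wrist_force: [-0.2, -0.2, -4.6]
finger_gap: 23.7
```

```bash
python3 - <<'E'
from h import *
go(435.5,38.3,200,78)
E
```

```text
t 27.9 pos [433.2  81.3 229.1] rot [-1.556  0.008  1.358] F [-0.2 -0.2 -4.6] gap 23.7
->dp [-41.3  29.3 -11.8] turn [-0.9 -0.2 -0.5] rows 1.2
```

Emit:
servo_tool --commands '[{"dp":[-20,7,-6],"turn":[-0.5,0,-0.2]},{"dp":[-41,14,-12],"turn":[-0.9,0,-0.5]},{"dp":[-41,14,-12],"turn":[-0.9,0,-0.5]},{"dp":[-41,14,-12],"turn":[-0.9,0,-0.5]},{"dp":[-41,14,-12],"turn":[-0.9,0,-0.5]}]'

```text
clock: 28.32
eef_pos: [435.7, 39.1, 214.5]
eef_rot: [-1.57, -0.0, 1.358]
wrist_force: [-0.8, 0.4, -4.1]
finger_gap: 23.5
```

```bash
python3 - <<'E'
from h import *
c=shot('scene'); im=c['img'][:,:,::-1]
cv2.imwrite('pics/s22.png',cv2.resize(im[120:280,250:450],None,fx=4,fy=3.75,interpolation=cv2.INTER_CUBIC))
R,t,K=c['R'],c['t'],c['K']
p=K@(R@np.array([476.6,29.6,156])+t); print(p[:2]/p[2], 'crop',(p[:2]/p[2]-[250,120])*[4,3.75])
c=shot('top'); cv2.imwrite('pics/t22.png',cv2.resize(c['img'][140:280,250:400,::-1],None,fx=4,fy=4,interpolation=cv2.INTER_CUBIC))
go(435.5,38.3,200,78)
E
```

```text
[325.6600339  192.96898872] crop [302.64013561 273.6337077 ]
t 28.42 pos [436.   39.3 215. ] rot [-1.571 -0.     1.359] F [ 0.6  0.6 -5.3] gap 23.9
->dp [-1.1 15.   0.2] turn [-0.  -0.2  0. ] rows 0.4
```

View pics/s22.png

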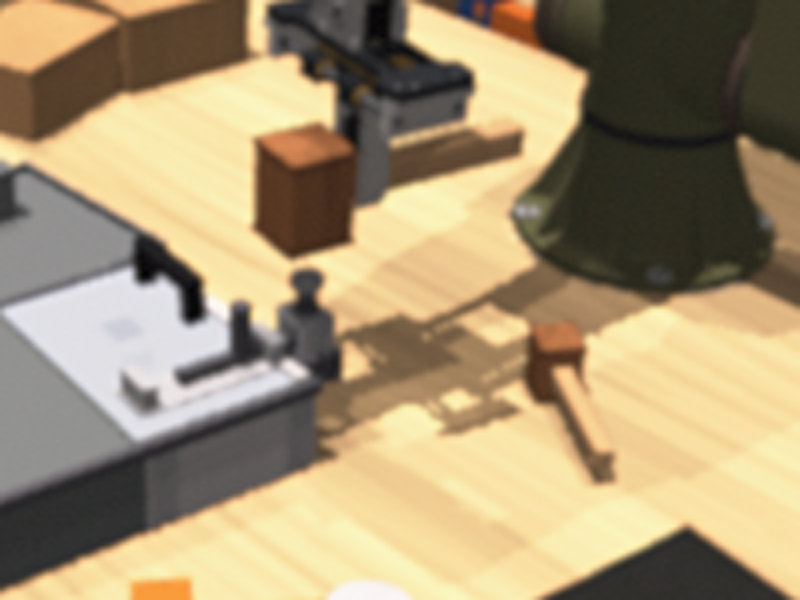

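View pics/t22.png

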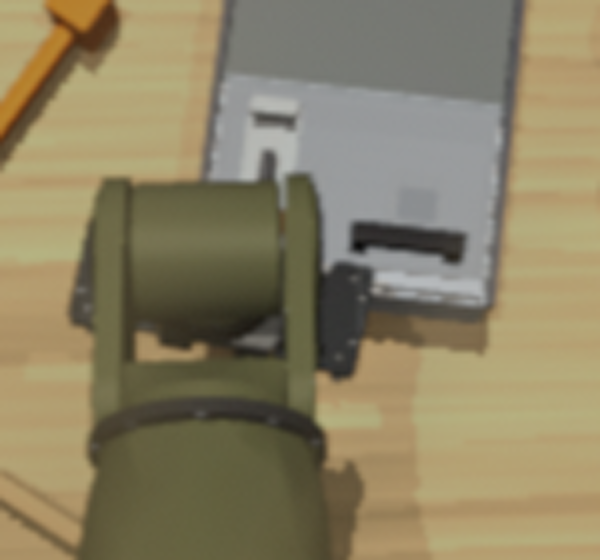

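The head is directly above the pin cap (crop (302,280)) with about 37 mm of clearance. I'll lower and drive the pin.

Emit:
servo_tool --commands '[{"dp":[-1,10,0],"turn":[0,0,0]},{"dp":[-1,22,0],"turn":[0,0,0]},{"dp":[-1,30,0],"turn":[0,0,0]},{"dp":[-1,30,0],"turn":[0,0,0]}]'

```text
clock: 28.75
eef_pos: [434.8, 38.7, 183.0]
eef_rot: [-1.568, 0.0, 1.359]
wrist_force: [-0.7, -0.3, -4.9]
finger_gap: 23.9
```

Emit:
servo_tool --commands '[{"dp":[0,8,0],"turn":[0,0,0]},{"dp":[0,14,0],"turn":[0,0,0]}]'

```text
clock: 28.92
eef_pos: [435.4, 38.9, 168.9]
eef_rot: [-1.569, -0.0, 1.359]
wrist_force: [0.4, -0.2, 3.5]
finger_gap: 23.8
```

Emit:
servo_tool --commands '[{"dp":[0,3,0],"turn":[0,0,0]},{"dp":[0,6,0],"turn":[0,0,0]}]'

```text
clock: 29.08
eef_pos: [435.6, 38.9, 163.0]
eef_rot: [-1.57, -0.0, 1.36]
wrist_force: [-9.4, 1.1, 23.3]
finger_gap: 23.4
```

Emit:
servo_tool --commands '[{"dp":[0,2,0],"turn":[0,0,0]},{"dp":[0,3,0],"turn":[0,0,0]}]'

```text
clock: 29.25
eef_pos: [436.0, 39.2, 162.7]
eef_rot: [-1.572, -0.001, 1.36]
wrist_force: [-23.7, 2.6, 46.1]
finger_gap: 23.9
```

The force reached 46 N with no further travel, so the pin is at the bottom. I'll raise the mallet and check.

Emit:
servo_tool --commands '[{"dp":[0,-5,0],"turn":[0,0,0]},{"dp":[0,-20,0],"turn":[0,0,0]},{"dp":[0,-40,0],"turn":[0,0,0]},{"dp":[0,-60,0],"turn":[0,0,0]},{"dp":[0,-70,0],"turn":[0,0,0]}]'

```text
clock: 29.67
eef_pos: [436.2, 39.1, 234.5]
eef_rot: [-1.574, -0.002, 1.36]
wrist_force: [1.4, 0.3, -4.9]
finger_gap: 23.5
```

```bash
python3 - <<'E'
from h import *
st();c=shot('scene'); im=c['img'][:,:,::-1]
cv2.imwrite('pics/s23.png',cv2.resize(im[120:280,250:450],None,fx=4,fy=3.75,interpolation=cv2.INTER_CUBIC))
P=cloud(c)
q,r=comp(P,reg(P,450,500,0,60,125,170),'pincap'); print(np.percentile(q[:,2],[50,90,95]))
E
```

```text
t 29.67 pos [436.2  39.1 234.5] rot [-1.574 -0.002  1.36 ] F [ 1.4  0.3 -4.9] gap 23.5
pincap 66 mean [478.5  34.5 139.5] rect c [476.5  32. ] size [27.7 24.7] ang 47.1
[141.89729449 144.86013846 145.54976966]
```

View pics/s23.png

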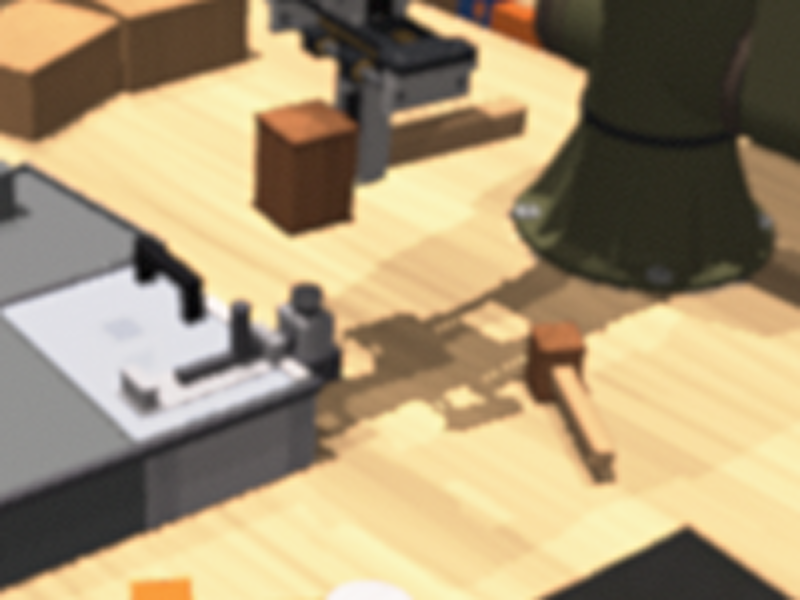

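The cap height is now about 142 mm, so the pin is down. I'll carry the mallet back to the pad.

```bash
python3 - <<'E'
from h import *
go(473,353,232,78)
E
```

```text
t 29.72 pos [436.7  39.1 235.4] rot [-1.576 -0.002  1.36 ] F [-0.1 -1.  -2.1] gap 23.4
->dp [314.5   3.8  30.2] turn [ 0.3 -0.1  0.1] rows 7.6
```

Emit:
servo_tool --commands '[{"dp":[30,0,3],"turn":[0.3,0,0]},{"dp":[65,0,7],"turn":[0.3,0,0]},{"dp":[100,0,10],"turn":[0.3,0,0]},{"dp":[135,0,13],"turn":[0.3,0,0]},{"dp":[170,0,16],"turn":[0.3,0,0]}]'

```text
clock: 30.13
eef_pos: [456.2, 210.3, 234.3]
eef_rot: [-1.569, -0.001, 1.36]
wrist_force: [0.2, -0.4, -3.4]
finger_gap: 23.7
```

Emit:
servo_tool --commands '[{"dp":[35,0,3],"turn":[0,0,0]},{"dp":[70,0,7],"turn":[0,0,0]},{"dp":[105,0,10],"turn":[0,0,0]},{"dp":[130,0,13],"turn":[0,0,0]},{"dp":[145,0,14],"turn":[0,0,0]}]'

```text
clock: 30.55
eef_pos: [472.3, 357.6, 232.4]
eef_rot: [-1.567, 0.0, 1.361]
wrist_force: [0.2, 0.7, -4.4]
finger_gap: 23.7
```

```bash
python3 - <<'E'
from h import *
go(473,353,130,78)
c=shot('scene'); im=c['img'][:,:,::-1]
cv2.imwrite('pics/s24.png',cv2.resize(im[160:340,320:520],None,fx=4,fy=3.3,interpolation=cv2.INTER_CUBIC))
E
```

```text
t 30.55 pos [472.3 357.6 232.4] rot [-1.567  0.     1.361] F [ 0.2  0.7 -4.4] gap 23.7
->dp [ -4.3 102.4  -2. ] turn [-0.2  0.  -0. ] rows 2.5
```

View pics/s24.png

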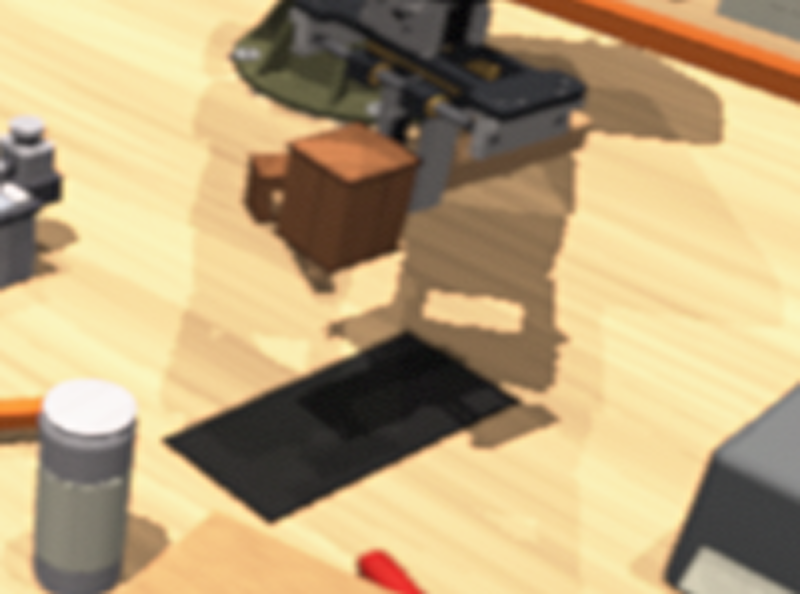

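The mallet is still held firmly over the pad. I'll lower it.

Emit:
servo_tool --commands '[{"dp":[-4,35,-2],"turn":[0,0,0]},{"dp":[-4,75,-2],"turn":[0,0,0]},{"dp":[-4,115,-2],"turn":[0,0,0]},{"dp":[-4,145,-2],"turn":[0,0,0]},{"dp":[-4,170,-2],"turn":[0,0,0]}]'

```text
clock: 31.02
eef_pos: [471.4, 353.4, 58.0]
eef_rot: [-1.564, 0.003, 1.362]
wrist_force: [0.1, -0.0, -4.2]
finger_gap: 23.6
```

Emit:
servo_tool --commands '[{"dp":[0,8,0],"turn":[0,0,0]},{"dp":[0,14,0],"turn":[0,0,0]},{"dp":[0,20,0],"turn":[0,0,0]},{"dp":[0,25,0],"turn":[0,0,0]}]'

```text
clock: 31.35
eef_pos: [471.8, 353.7, 33.6]
eef_rot: [-1.565, 0.001, 1.362]
wrist_force: [-0.2, 0.7, -4.0]
finger_gap: 23.4
```

Emit:
servo_tool --commands '[{"dp":[0,2,0],"turn":[0,0,0]},{"dp":[0,4,0],"turn":[0,0,0]}]'

```text
clock: 31.52
eef_pos: [472.4, 354.0, 30.5]
eef_rot: [-1.567, 0.0, 1.362]
wrist_force: [1.3, -0.0, -4.5]
finger_gap: 23.7
```

Emit:
servo_tool --commands '[{"dp":[0,1.5,0],"turn":[0,0,0]},{"dp":[0,3,0],"turn":[0,0,0]}]'

```text
clock: 31.68
eef_pos: [472.7, 354.3, 28.1]
eef_rot: [-1.568, -0.001, 1.362]
wrist_force: [0.1, 0.7, -4.9]
finger_gap: 23.9
```

Emit:
servo_tool --commands '[{"dp":[0,1.5,0],"turn":[0,0,0]},{"dp":[0,2.5,0],"turn":[0,0,0]}]'

```text
clock: 31.85
eef_pos: [472.7, 354.3, 27.3]
eef_rot: [-1.568, -0.001, 1.362]
wrist_force: [-13.8, -8.4, 26.2]
finger_gap: 23.9
```

The mallet is down, so I'll release and retreat upward.

Emit:
servo_tool --commands '[{"dp":[0,-0.5,0],"turn":[0,0,0]},{"dp":[0,-0.5,0],"turn":[0,0,0]},{"dp":[0,-0.5,0],"turn":[0,0,0]},{"dp":[0,-0.5,0],"turn":[0,0,0]},{"dp":[0,-0.5,0],"turn":[0,0,0]}]' --grip -0.2

```text
clock: 32.27
eef_pos: [472.8, 354.4, 27.9]
eef_rot: [-1.568, -0.001, 1.362]
wrist_force: [-1.3, -0.9, -0.5]
finger_gap: 53.9
```

Emit:
servo_tool --commands '[{"dp":[0,-20,0],"turn":[0,0,0]},{"dp":[0,-55,0],"turn":[0,0,0]},{"dp":[0,-95,0],"turn":[0,0,0]},{"dp":[0,-135,0],"turn":[0,0,0]},{"dp":[0,-175,0],"turn":[0,0,0]}]'

```text
clock: 32.68
eef_pos: [473.0, 353.9, 204.7]
eef_rot: [-1.568, -0.001, 1.362]
wrist_force: [0.1, 1.1, 1.1]
finger_gap: 56.1
```

Emit:
servo_tool --commands '[{"dp":[0,-30,40],"turn":[0,0,0]},{"dp":[0,-30,80],"turn":[0,0,0]},{"dp":[-20,-30,100],"turn":[0,0,0]},{"dp":[-40,-30,100],"turn":[0,0,0]},{"dp":[-40,-30,100],"turn":[0,0,0]}]'

```text
clock: 33.1
eef_pos: [365.6, 334.1, 235.7]
eef_rot: [-1.569, -0.002, 1.363]
wrist_force: [0.7, -0.3, 0.7]
finger_gap: 56.6
```

```bash
python3 - <<'E'
from h import *
st(); c=shot('top','t25'); P=cloud(c)
q,r=comp(P,reg(P,450,580,290,400,80,100),'mhead')
q,r=comp(P,reg(P,490,600,-160,-20,126,140),'handle'); print(incase(q.mean(0)))
q,r=comp(P,reg(P,510,640,-20,50,140,160),'knob'); print(incase(q.mean(0)))
q,r=comp(P,reg(P,445,500,0,60,134,170),'pin'); print(np.median(q[:,2]))
q,r=comp(P,reg(P,420,540,-470,-370,50,85),'relay')
shot('scene','s25')
E
```

```text
t 33.1 pos [365.6 334.1 235.7] rot [-1.569 -0.002  1.363] F [ 0.7 -0.3  0.7] gap 56.6
mhead 363 mean [516.8 344.5  89.7] rect c [517.5 345.3] size [58.1 57.3] ang 78.3
handle 185 mean [513.7 -84.7 133.1] rect c [514.1 -84.4] size [83.  19.2] ang 83.3
[-41.92187568 -43.93701692]
knob 34 mean [533.1  23.1 149. ] rect c [533.6  23.4] size [16.8 15.6] ang 31.2
[-37.07708686  65.49401803]
pin 75 mean [474.4  31.  141.2] rect c [474.6  31. ] size [25.  24.7] ang 41.1
141.04016184915628
relay 233 mean [ 478.2 -409.5   63.9] rect c [ 478.7 -411.1] size [29.3 70.7] ang 76.1
```

View pics/t25.png

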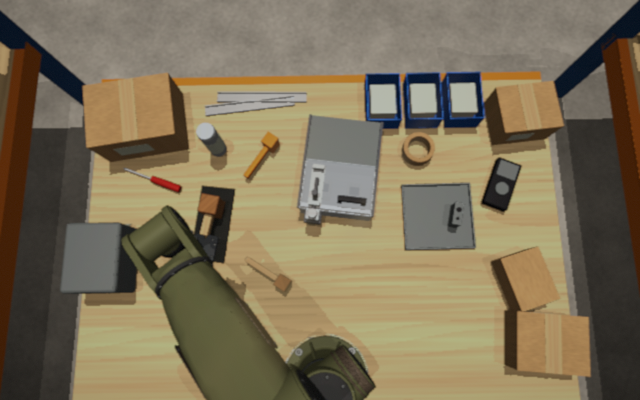

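View pics/s25.png

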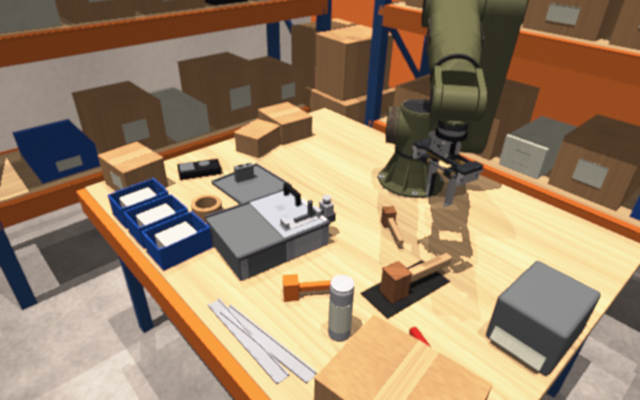

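Everything checks out. In the top view the mallet is on the pad at (208,205), the relay is in the tray at (456,214), the lid is shut, the bolt is home, the pin is down and the can is upright. I'm handing in the job.

```bash
python3 -c "
from h import *
st(); print(manip.sign_off())"
```

```text
t 33.2 pos [367.2 335.5 235.5] rot [-1.569 -0.002  1.361] F [ 0.  -0.3  0. ] gap 56.5
the job is handed in; nothing more can be done
None
```

The job is done and handed in at about 33 s. I did the steps in order:
- Drew the bolt back and slid the lid open by the bolt's knob.
- Moved the relay to the tray.
- Packed the two contactors I could see; no third was in view.
- Pushed the lid shut by its handle and slid the bolt home.
- Drove the pin down with the large brown mallet and put the mallet back on the pad.

**Last checks:**
- **Lid:** the handle travelled 144.6 mm, and the push ended at 37 N on the stop.
- **Bolt:** the knob travelled 45 mm, to its stop.
- **Lock pin:** the cap is at about 141–142 mm, down from about 155.5 mm; the 46 N push ended with no further travel.
- **Mallet:** it is upright on the pad, with its head at about (517, 345) mm.
- **Relay:** it is in the tray at about (479, −411) mm.
- **Spray can:** it is upright.
- **Contactors:** I last measured them at case (1, 42) and (0, −52) mm, with the lid still open. I did not measure them again through the closed lid.

No check failed. The top camera and the wrist camera disagreed by about 2–3 mm, roughly the stated calibration error.

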